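Clear the jars, fetch the sac gauge, put the jars back

TASK

The brass sac gauge stands on the walnut board behind three jars: first move all three jars out of the way and stand them on the cork mat, without shifting the gauge. Then stand the gauge centred in the white outline on the green mat, its length along the outline's, and after that put each jar back upright on the very disc of the board where it stood at the start. Leave the hammer, the ebonite rod and the pin vise as they lie, and tip nothing over.

Things in the scene. Friction and masses are not known exactly. Their poses are not given: they have to be found in the camera images.
- amber_jar: Jar of amber-brown glass with a paper band and a black cap. Upright closed cylinder, 40 mm diameter, 86 mm tall, 0.12 kg; origin at the centre of its underside, z up its axis. It starts on one of the three discs of the board.
- blue_tin: Blue tin with a bare metal lid. Upright closed cylinder, 40 mm diameter, 86 mm tall, 0.12 kg; origin at the centre of its underside, z up its axis. It starts on one of the three discs of the board.
- white_jar: White jar with a red cap. Upright closed cylinder, 40 mm diameter, 86 mm tall, 0.12 kg; origin at the centre of its underside, z up its axis. It starts on one of the three discs of the board.
- sac_gauge: Brass plate 130 mm long (y), 8 mm thick (x), with a row of graded holes, standing on edge in the middle of a wooden foot 22 x 134 x 12 mm; the top of the plate is 44 mm above the origin, which is the centre of the foot's underside; z up; 0.16 kg. It starts on the board, parallel to the row of jars, 35 mm farther along the board's +x, its foot 4 mm from the jars.
- board: Fixed walnut board 110 (x) x 190 (y) mm, 6 mm thick, origin at the centre of its underside. Three tan leather discs, 44 mm wide and flush, lie on it in a row at x = -16 mm, y = -52, 0 and +52 mm: the jars' places (neighbouring jars are 12 mm apart). The gauge starts at x = +19 mm, y = 0.
- cork_mat: Fixed cork mat 110 (x) x 210 (y) mm, 3 mm thick, origin at the centre of its underside: the side area for the jars, anywhere on it.
- green_mat: Fixed green baize mat 110 (x) x 190 (y) mm, 3 mm thick, origin at the centre of its underside. A flat white outline 30 (x) x 142 (y) mm is centred on it: the gauge's place, either way round.
- brass_hammer: Bystander: small brass hammer lying flat, about 145 mm long along its x, head 50 mm wide at +x, 20 mm high; origin at table height below the middle of the handle.
- ebonite_rod: Bystander: jet black rod offcut lying down, 20 mm diameter, 90 mm long along its x; origin below its middle, at table height.
- pin_vise: Bystander: steel pin vise with a brass end lying down, 16 mm diameter, about 100 mm long along its x; origin below its middle, at table height.
Mind the look-alikes: they are no part of the job. Of the things that look like the amber_jar, the middle-sized one is meant.

How it is judged:
By the outcome, as a careful person would: the job done as asked, in the order asked, and still so for the second after the job is handed in, with the robot touching nothing.
It also fails if it takes over 147 s, if anything falls off the work surface, if the arm or the gripper's body presses on something with over 40 N, if the wrist force passes 120 N, or if a joint passes its speed limit or range.

ROBOT

A 7-joint arm with a two-finger parallel gripper is mounted at the origin on the work surface. World frame = base frame: x ahead of the robot, y to its left, z up, the work surface at z = 0. Lengths are in m, angles in rad, forces in N, time in s.
With the tool pointing down it reaches from about 0.4 to 0.85 m from the base axis. Payload 10.4 kg.
Tool frame: the origin (TCP) lies on the centre line of the jaws, within the pads' length; the fingertips stand 11 mm ahead of it and the grasp point (between the pads) lies 8 mm behind it (manip.finger_overhang is the distance from the TCP to the fingertips, in m); z points along the fingers, y is the line along which they close (so a half turn about z gives the same grasp; the last joint's range is limited). The gripper opens to 85 mm and grips with 20 to 120 N. Pads are 22 mm wide; open, the fingers measure 114 mm over their backs; the gripper's body (76 mm by 85 mm) begins 54 mm behind the grasp point. The pads swing forward as they close: fully open they stand 13 mm farther back than shut.
Start: joints at [-1.15, 0.332, -0.065, 1.46, 0.022, 1.35, -0.088], TCP at [0.268, 0.564, 0.242] pointing down, gripper open.
Joint ranges: [-2.6, 2.6], [-0.5, 2.12], [-1.47, 1.34], [0.16, 2.42], [-1.27, 4.41], [0.06, 2.06], [-2.6, 2.6]. Speed limits (rad/s): [2.22, 2.22, 2.79, 2.79, 3.14, 3.14, 3.14].

INTERFACE

Orientations are given as a unit quaternion [x, y, z, w].
In Python, from workcell import manip, imaging, workorder gives the robot as it stands.
- The arm moves only by the tool jog_arm, never from a script. Its argument "deltas" is a list of rows, each an object with "gripper": the opening, from 0 (shut) to 1 (fully open); "offset": the shift along the tool's x, y, z in m, a list of three; "rotation": the turn, a rotation vector about the tool's x, y, z in degrees, a list of three. In form: [{"gripper": gripper, "offset": [tx, ty, tz], "rotation": [ax, ay, az]}, ...]. A call has 1 to 20 rows; each row shifts and turns the commanded pose from where the row before left it, along the tool's axes as they then stand; what a row does not reach is not made up. A row lasts 1/10 s, in which the tool goes at most 50 mm and 8.59 degrees, less where a joint would pass 70% of its speed; a pose out of reach is approached as far as the arm can. A call with a gripper value outside its range is refused whole. The fingers move at their own pace and stop on an object; "newtons" is the grip in N (left out, the last holds). Time passes only in rows, so rows that do not move let the fingers close. It gives the time, the measured TCP pose, the force, the opening and the grip force at its end, in the units of the state.
- manip.get_obs(): the state, without advancing time (a new reading comes with each control period).
- imaging.camera(name): name is "scene" or "top" or "wrist"; returns the picture (420x560x3 uint8, blue, green, red); there is no depth.
- imaging.camera_model(name): a dict with "camera_matrix" (3x3 intrinsics, pixels), "world_to_cam" (4x4, takes a point from world to camera coordinates); the wrist camera has in their place "hand_eye" (4x4, takes a point from camera to tool coordinates, whose origin is the TCP and whose axes are the flange's). Camera axes: x right, y up, looking along -z (the intrinsics and any distortion apply to the point x, -y, -z); pixel columns grow to the right and rows downward; lengths in m; the calibration is good to about 2 mm. A picture is of the moment at which its call begins: read the wrist's pose just before it. camera_model takes no time and is no camera call.
- workorder.hand_in(): hands the job in; it is judged then, once.
The state is a dict: "clock": time; "joint_pos": joint angles; "joint_velocities": joint speeds; "tau": joint torques, N m; "position": TCP position; "ee_rot": TCP orientation; "ft_force": force on the tool from outside, world axes, zero at the start; "torque": the same for the moment, N m; "grip_width": opening from 0.0 (shut) to 1.0 (fully open); "grasp_force": force on a finger pad.
Only numpy, scipy, OpenCV 4.12 (cv2) and the standard library are available. Lean on these libraries where they do the work, as an engineer would, in place of code of your own. Each camera call takes 0.05 s, during which the arm holds its last target. There are 200 camera calls.

## Working session

There is one attempt and no reset: what is moved stays moved. The work goes in short steps, Python scripts to look and compute and a tool call to move; the robot and the scene stay as the last step left them, time stands still between calls to the robot, and variables do not carry over. Pictures are saved under pics/ and viewed, at most 14 in all, crops included, and the job is handed in when it is done.

Besides the shell and the picture viewer there is one more tool, called after ">>>" as a command line: name --argument value ..., lists and objects as JSON in quotes. jog_arm: Moves the arm, as the interface text tells. Its arguments: {"type":"object","properties":{"deltas":{"type":"array","items":{"type":"object","properties":{"gripper":{"type":"number"},"offset":{"type":"array","items":{"type":"number"}},"rotation":{"type":"array","items":{"type":"number"}}}}},"newtons":{"type":"number"}},"required":["deltas"]}

```bash
ls; mkdir -p pics
python3 - <<'E'
from workcell import manip, imaging
import cv2
for n in("scene","top"):
    cv2.imwrite(f"pics/{n}0.png",imaging.camera(n)); print(n,imaging.camera_model(n))
print(imaging.camera_model("wrist"));print(manip.get_obs(), manip.finger_overhang)
E
```

```text
pics
scene {'camera_matrix': array([[481.79885066,   0.        , 273.42502013],
       [  0.        , 481.79885066, 208.95761558],
       [  0.        ,   0.        ,   1.        ]]), 'world_to_cam': array([[-0.76897621,  0.63898896, -0.01920151,  0.40031364],
       [-0.38156561, -0.43467264,  0.81576185,  0.1759588 ],
       [ 0.51291644,  0.63462809,  0.57806913, -1.22400816],
       [ 0.        ,  0.        ,  0.        ,  1.        ]])}
top {'camera_matrix': array([[517.79003962,   0.        , 276.14959162],
       [  0.        , 517.79003962, 206.20226609],
       [  0.        ,   0.        ,   1.        ]]), 'world_to_cam': array([[-0.0193717 , -0.99972251, -0.01340329,  0.01401942],
       [ 0.99404876, -0.02069567,  0.10695212, -0.55782863],
       [-0.10719983, -0.01125168,  0.99417383, -0.90445807],
       [ 0.        ,  0.        ,  0.        ,  1.        ]])}
{'camera_matrix': array([[305.49551825,   0.        , 282.1261404 ],
       [  0.        , 305.49551825, 213.71718851],
       [  0.        ,   0.        ,   1.        ]]), 'hand_eye': array([[-5.06966719e-04,  9.64
[... 365 characters left out ...]
281748, -0.06472677,  1.46086235,  0.02160488,
        1.34987375, -0.08849253]), 'joint_velocities': array([ 1.19558231e-03, -2.52402014e-04, -3.52466483e-05, -1.71004213e-03,
        4.49137414e-04,  6.84388361e-05, -1.68511105e-05]), 'tau': array([ 1.96177156e-03, -6.26747060e+01,  4.98256367e-02, -3.92426562e+01,
        1.64386304e-02,  6.99146069e-03, -4.00466536e-05]), 'position': array([0.26820966, 0.56417471, 0.24158765]), 'ee_rot': array([ 2.20055559e-01,  9.75487135e-01, -6.22275427e-04, -1.13662743e-04]), 'ft_force': array([-0.03816166,  0.27667637, -0.3889101 ]), 'torque': array([-0.005027  ,  0.02533416,  0.01126673]), 'grasp_force': 0.0, 'grip_width': 0.9986987789557278} 0.011
```

View pics/scene0.png

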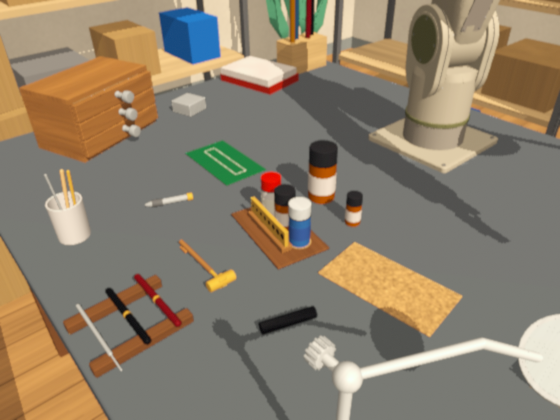

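View pics/top0.png

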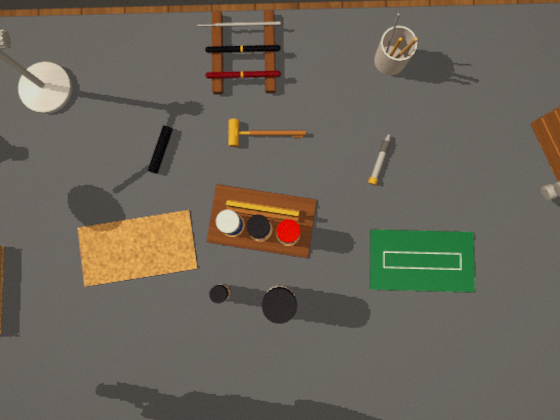

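```bash
cat > h.py <<'E'
import numpy as np, cv2
from scipy.spatial.transform import Rotation as R
from workcell import manip, imaging
def ray(n,uv,z,obs=None):
    m=imaging.camera_model(n);K=m["camera_matrix"]
    if n=="wrist":
        T=np.eye(4);T[:3,:3]=R.from_quat(obs["ee_rot"]).as_matrix();T[:3,3]=obs["position"];C=T@m["hand_eye"]
    else: C=np.linalg.inv(m["world_to_cam"])
    d=np.linalg.inv(K)@[uv[0],uv[1],1]; d=C[:3,:3]@(d*[1,-1,-1]);o=C[:3,3]
    return (o+d*(z-o[2])/d[2])[:2]
E
python3 - <<'E'
from h import *
im=cv2.imread("pics/top0.png");hsv=cv2.cvtColor(im,cv2.COLOR_BGR2HSV)
def rect(lo,hi,z,name,box):
    m=cv2.inRange(hsv,lo,hi);k=np.zeros_like(m);x,y,X,Y=box;k[y:Y,x:X]=m[y:Y,x:X]
    k=cv2.morphologyEx(k,cv2.MORPH_CLOSE,np.ones((7,7)))
    c=max(cv2.findContours(k,0,2)[0],key=cv2.contourArea)
    p=np.array([ray("top",q[0],z) for q in c.astype(float)]).astype(np.float32)*1000
    b=cv2.minAreaRect(p);print(name,b)
rect((35,80,20),(90,255,255),.003,"green",(340,210,500,310))
rect((5,80,90),(30,255,255),.003,"cork",(60,200,205,300))
rect((0,0,150),(180,70,255),.003,"outline",(375,240,470,280))
rect((0,60,40),(25,255,255),.006,"board",(200,180,325,262))
c=im[170:320,190:340];cv2.imwrite("pics/crop1.png",cv2.resize(c,(600,600),interpolation=2))
for n,uv,z in[("amber",(259,228),.092),("blue",(229,222),.092),("white",(288,233),.092),("big",(280,305),.13),("small",(219,294),.06)]:print(n,ray("top",uv,z))
E
```

```text
green ((455.95379638671875, -261.5305480957031), (189.55982971191406, 109.61222076416016), 87.63910675048828)
cork ((489.79913330078125, 262.5232849121094), (111.76449584960938, 211.30889892578125), 7.981715202331543)
outline ((456.266357421875, -261.786376953125), (142.3494873046875, 31.78887176513672), 87.47606658935547)
board ((534.8720703125, 31.168190002441406), (191.33261108398438, 110.82024383544922), 79.89411163330078)
amber [0.51514357 0.03158365]
blue [0.52626151 0.08186612]
white [ 0.50577813 -0.01685929]
big [ 0.3903225  -0.00136032]
small [0.40515619 0.10356099]
```

View pics/crop1.png

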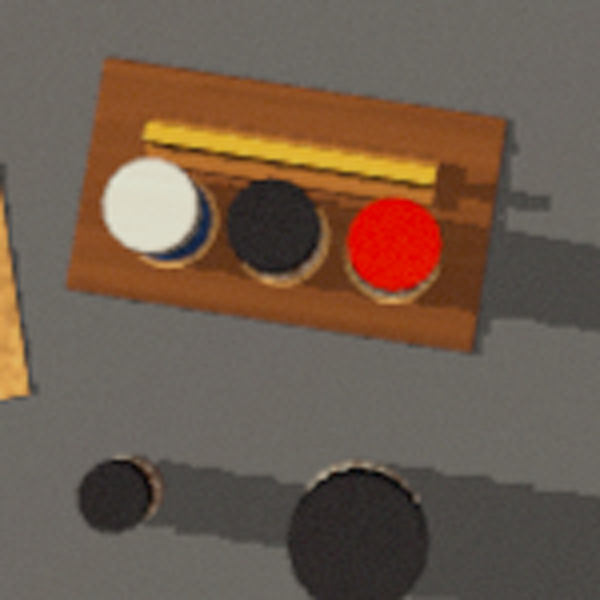

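```bash
cat >> h.py <<'E'
from scipy.linalg import fractional_matrix_power as fmp, logm
def pose(x,y,z,a):  # a: angle in deg of the tool y axis, tool down
    a=np.radians(a);ty=np.array([np.cos(a),np.sin(a),0]);tz=np.array([0,0,-1.]);T=np.eye(4)
    T[:3,:3]=np.c_[np.cross(ty,tz),ty,tz];T[:3,3]=x,y,z;return T
def now():
    o=manip.get_obs();T=np.eye(4);T[:3,:3]=R.from_quat(o["ee_rot"]).as_matrix();T[:3,3]=o["position"];return T
def plan(A,B,n):
    D=np.linalg.inv(A)@B;S=np.real(fmp(D,1/n));print(n,"x",S[:3,3].round(4).tolist(),np.degrees(R.from_matrix(S[:3,:3]).as_rotvec()).round(2).tolist())
E
python3 - <<'E'
from h import *
plan(now(),pose(.519,.034,.22,-10.1),18)
E
```

```text
18 x [-0.0349, -0.0024, 0.0012] [-0.0, 0.0, 4.15]
```

>>> jog_arm --deltas '[{"gripper": 1, "offset": [-0.0349, -0.0024, 0.0012], "rotation": [0, 0, 4.15]}, {"gripper": 1, "offset": [-0.0349, -0.0024, 0.0012], "rotation": [0, 0, 4.15]}, {"gripper": 1, "offset": [-0.0349, -0.0024, 0.0012], "rotation": [0, 0, 4.15]}, {"gripper": 1, "offset": [-0.0349, -0.0024, 0.0012], "rotation": [0, 0, 4.15]}, {"gripper": 1, "offset": [-0.0349, -0.0024, 0.0012], "rotation": [0, 0, 4.15]}, {"gripper": 1, "offset": [-0.0349, -0.0024, 0.0012], "rotation": [0, 0, 4.15]}, {"gripper": 1, "offset": [-0.0349, -0.0024, 0.0012], "rotation": [0, 0, 4.15]}, {"gripper": 1, "offset": [-0.0349, -0.0024, 0.0012], "rotation": [0, 0, 4.15]}, {"gripper": 1, "offset": [-0.0349, -0.0024, 0.0012], "rotation": [0, 0, 4.15]}, {"gripper": 1, "offset": [-0.0349, -0.0024, 0.0012], "rotation": [0, 0, 4.15]}, {"gripper": 1, "offset": [-0.0349, -0.0024, 0.0012], "rotation": [0, 0, 4.15]}, {"gripper": 1, "offset": [-0.0349, -0.0024, 0.0012], "rotation": [0, 0, 4.15]}, {"gripper": 1, "offset": [-0.0349, -0.0024, 0.0012], "rotation": [0, 0, 4.15]}, {"gripper": 1, "offset": [-0.0349, -0.0024, 0.0012], "rotation": [0, 0, 4.15]}, {"gripper": 1, "offset": [-0.0349, -0.0024, 0.0012], "rotation": [0, 0, 4.15]}, {"gripper": 1, "offset": [-0.0349, -0.0024, 0.0012], "rotation": [0, 0, 4.15]}, {"gripper": 1, "offset": [-0.0349, -0.0024, 0.0012], "rotation": [0, 0, 4.15]}, {"gripper": 1, "offset": [-0.0349, -0.0024, 0.0012], "rotation": [0, 0, 4.15]}, {"gripper": 1, "offset": [0, 0, 0], "rotation": [0, 0, 0]}, {"gripper": 1, "offset": [0, 0, 0], "rotation": [0, 0, 0]}]'

```text
clock: 2.1
position: [0.5193, 0.0344, 0.2206]
ee_rot: [0.767, 0.642, 0.0, -0.0]
ft_force: [-0.3, 0.9, -1.1]
grip_width: 1.004
grasp_force: 0.0
```

Run:
```python
from h import *
import pickle
o=manip.get_obs();im=imaging.camera("wrist");cv2.imwrite("pics/w1.png",im);pickle.dump(o,open("w1.pkl","wb"));print(o)
cv2.imwrite("pics/w1b.png",cv2.resize(im,(800,600),interpolation=2))
```

```text
{'clock': 2.1, 'joint_pos': array([-0.55311462,  0.11020668,  0.43158123,  1.78730354, -0.04894472,
        1.25461118, -0.28629245]), 'joint_velocities': array([-0.02402279,  0.01133568, -0.03174483, -0.0107535 , -0.00753732,
       -0.00064831,  0.00063009]), 'tau': array([ 2.08408087e+00, -4.21043873e+01,  3.99946600e+00, -3.76909375e+01,
        3.28283748e-01,  5.78283181e-02, -3.42410663e-02]), 'position': array([0.51925602, 0.0344346 , 0.2206042 ]), 'ee_rot': array([ 7.67057510e-01,  6.41578296e-01,  7.49521196e-05, -2.45201997e-04]), 'ft_force': array([-0.26257959,  0.85803744, -1.12406859]), 'torque': array([0.01631084, 0.01640452, 0.04939072]), 'grasp_force': 0.0, 'grip_width': 1.0037296297413256}
```

View pics/w1b.png

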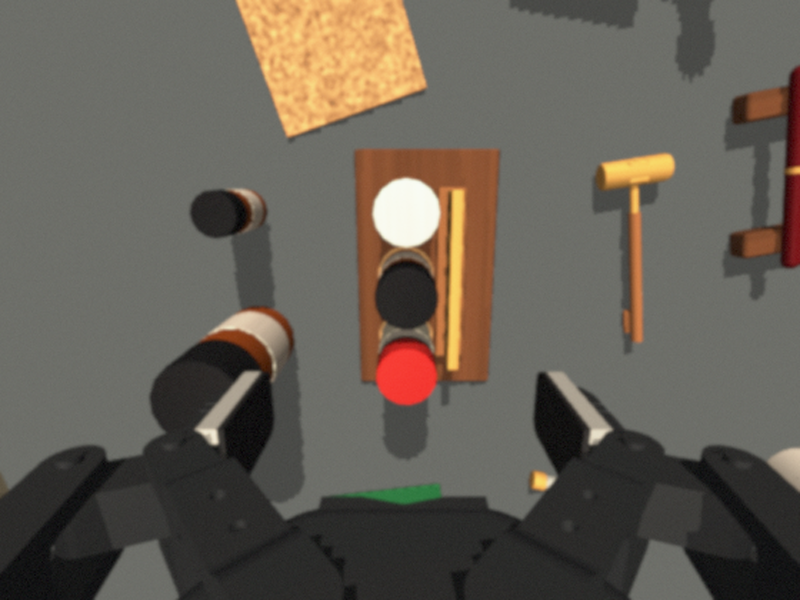

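Run:
```python
from h import *
import pickle
o=pickle.load(open("w1.pkl","rb"))
f=lambda u,v,z:ray("wrist",(u*.7,v*.7),z,o)
c=np.array([f(356,150,.006),f(499,150,.006),f(488,381,.006),f(362,381,.006)]);print(c,c.mean(0))
ex=(c[1]+c[2]-c[0]-c[3]);ey=c[0]+c[1]-c[2]-c[3];print(np.linalg.norm(ex)/2,np.linalg.norm(ey)/2,np.degrees(np.arctan2(ex[1],ex[0])),np.degrees(np.arctan2(-ey[0],ey[1])))
for n,p in dict(blue=(406,212),amber=(406,294),white=(407,373)).items():print(n,f(*p,.092))
print("gauge ends top",f(457,190,.05),f(453,370,.05))
# big bottle height: top seen in wrist vs scene/top
import itertools
for z in(.1,.12,.14,.16):print(z,f(197,392,z),ray("top",(280,305),z),ray("scene",(323,150),z))
for z in(.05,.06,.07):print(z,f(219,213,z),ray("top",(219,294),z))
```

```text
[[ 0.50208984  0.13250684]
 [ 0.60805525  0.11342726]
 [ 0.57585089 -0.07287367]
 [ 0.46846303 -0.05350063]] [0.53861475 0.02988995]
0.10839536730603003 0.1890418532868265 -10.216725947945001 -10.027333250144487
blue [0.5313149  0.08547982]
amber [0.52262049 0.03671019]
white [ 0.51400983 -0.01528426]
gauge ends top [0.56753396 0.09139856] [ 0.5455616  -0.03745913]
0.1 [ 0.38078612 -0.00092294] [ 0.38787991 -0.0011307 ] [ 0.37537534 -0.01356394]
0.12 [0.39270083 0.00700294] [ 0.38950831 -0.00128378] [0.401977   0.01234374]
0.14 [0.40461553 0.01492882] [ 0.3911367  -0.00143686] [0.42857866 0.03825143]
0.16 [0.41653024 0.02285469] [ 0.3927651  -0.00158994] [0.45518032 0.06415911]
0.05 [0.40563538 0.10515419] [0.40457038 0.10479861]
0.06 [0.40979377 0.10497197] [0.40515619 0.10356099]
0.07 [0.41395216 0.10478975] [0.405742   0.10232336]
```

>>> jog_arm --deltas '[{"gripper": 1, "offset": [0, 0.001, 0.025], "rotation": [0, 0, 0]}, {"gripper": 1, "offset": [0, 0.001, 0.03], "rotation": [0, 0, 0]}, {"gripper": 1, "offset": [0, 0, 0.03], "rotation": [0, 0, 0]}, {"gripper": 1, "offset": [0, 0, 0.03], "rotation": [0, 0, 0]}, {"gripper": 1, "offset": [0, 0, 0.025], "rotation": [0, 0, 0]}, {"gripper": 1, "offset": [0, 0, 0.01], "rotation": [0, 0, 0]}, {"gripper": 1, "offset": [0, 0, 0], "rotation": [0, 0, 0]}, {"gripper": 0.7, "offset": [0, 0, 0], "rotation": [0, 0, 0]}, {"gripper": 0.7, "offset": [0, 0, 0], "rotation": [0, 0, 0]}, {"gripper": 0.7, "offset": [0, 0, 0], "rotation": [0, 0, 0]}, {"gripper": 0.7, "offset": [0, 0, 0], "rotation": [0, 0, 0]}]' --newtons 30

```text
clock: 3.25
position: [0.5218, 0.0346, 0.0714]
ee_rot: [0.767, 0.642, 0.001, 0.0]
ft_force: [-0.2, -0.3, 0.5]
grip_width: 0.704
grasp_force: 0.0
```

```bash
cat >> h.py <<'E'
import pickle
def snap(n,name,crop=None):
    o=manip.get_obs();im=imaging.camera(n);cv2.imwrite(f"pics/{name}_raw.png",im);pickle.dump(o,open(name+".pkl","wb"))
    if crop: x,y,X,Y=crop;im=im[y:Y,x:X]
    s=min(800/im.shape[1],600/im.shape[0]);cv2.imwrite(f"pics/{name}.png",cv2.resize(im,None,fx=s,fy=s,interpolation=2));print(s);return o
E
python3 -c "
from h import *
o=snap('wrist','w2');print(o['position'])"
```

```text
1.4285714285714286
[0.52182639 0.03459349 0.07143433]
```

View pics/w2.png

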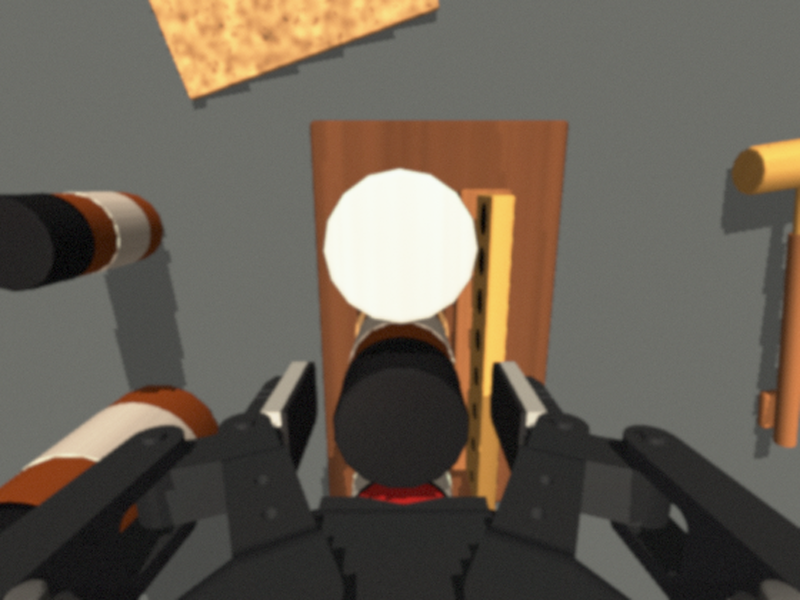

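```bash
python3 -c "
from h import *
o=pickle.load(open('w2.pkl','rb'))
f=lambda u,v,z:ray('wrist',(u*.7,v*.7),z,o)
print('amber',f(401.5,413,.092),'blue',f(401,245,.092),'board',f(312,121,.006),f(567,121,.006),'gauge far end top',f(500,194,.05))
"
```

```text
amber [0.52304791 0.03845868] blue [0.53143218 0.08574061] board [0.50153   0.1331853] [0.60774773 0.11418683] gauge far end top [0.56694087 0.09170675]
```

>>> jog_arm --deltas '[{"gripper": 0.7, "offset": [0, -0.0003, 0], "rotation": [0, 0, 0]}, {"gripper": 0.3, "offset": [0, 0, 0], "rotation": [0, 0, 0]}, {"gripper": 0.3, "offset": [0, 0, 0], "rotation": [0, 0, 0]}, {"gripper": 0.3, "offset": [0, 0, 0], "rotation": [0, 0, 0]}, {"gripper": 0.3, "offset": [0, 0, 0], "rotation": [0, 0, 0]}, {"gripper": 0.3, "offset": [0, 0, 0], "rotation": [0, 0, 0]}, {"gripper": 0.3, "offset": [0, 0, 0], "rotation": [0, 0, 0]}]' --newtons 30

```text
clock: 4.0
position: [0.5213, 0.0346, 0.0709]
ee_rot: [0.767, 0.642, 0.0, 0.0]
ft_force: [-1.2, 0.1, 5.6]
grip_width: 0.464
grasp_force: 30.3
```

```bash
python3 -c "
from h import *
print(now()[:3,3]);T=now();T[2,3]+=.12
plan(T,pose(.484,.326,T[2,3],8),12)"
```

```text
[0.52125102 0.03458415 0.07089499]
12 x [0.0243, -0.0039, 0.0] [0.0, -0.0, -1.51]
```

>>> jog_arm --deltas '[{"gripper": 0.3, "offset": [0, 0, -0.01], "rotation": [0, 0, 0]}, {"gripper": 0.3, "offset": [0, 0, -0.02], "rotation": [0, 0, 0]}, {"gripper": 0.3, "offset": [0, 0, -0.03], "rotation": [0, 0, 0]}, {"gripper": 0.3, "offset": [0, 0, -0.03], "rotation": [0, 0, 0]}, {"gripper": 0.3, "offset": [0, 0, -0.03], "rotation": [0, 0, 0]}, {"gripper": 0.3, "offset": [0.0243, -0.0039, 0], "rotation": [0, 0, -1.51]}, {"gripper": 0.3, "offset": [0.0243, -0.0039, 0], "rotation": [0, 0, -1.51]}, {"gripper": 0.3, "offset": [0.0243, -0.0039, 0], "rotation": [0, 0, -1.51]}, {"gripper": 0.3, "offset": [0.0243, -0.0039, 0], "rotation": [0, 0, -1.51]}, {"gripper": 0.3, "offset": [0.0243, -0.0039, 0], "rotation": [0, 0, -1.51]}, {"gripper": 0.3, "offset": [0.0243, -0.0039, 0], "rotation": [0, 0, -1.51]}, {"gripper": 0.3, "offset": [0.0243, -0.0039, 0], "rotation": [0, 0, -1.51]}, {"gripper": 0.3, "offset": [0.0243, -0.0039, 0], "rotation": [0, 0, -1.51]}, {"gripper": 0.3, "offset": [0.0243, -0.0039, 0], "rotation": [0, 0, -1.51]}, {"gripper": 0.3, "offset": [0.0243, -0.0039, 0], "rotation": [0, 0, -1.51]}, {"gripper": 0.3, "offset": [0.0243, -0.0039, 0], "rotation": [0, 0, -1.51]}, {"gripper": 0.3, "offset": [0.0243, -0.0039, 0], "rotation": [0, 0, -1.51]}, {"gripper": 0.3, "offset": [0, 0, 0], "rotation": [0, 0, 0]}, {"gripper": 0.3, "offset": [0, 0, 0], "rotation": [0, 0, 0]}]'

```text
clock: 5.9
position: [0.4833, 0.3272, 0.1905]
ee_rot: [0.655, 0.755, -0.0, 0.0]
ft_force: [0.2, -0.4, -1.6]
grip_width: 0.459
grasp_force: 30.7
```

```bash
python3 -c "
from h import *
o=snap('wrist','w3')"
```

```text
1.4285714285714286
```

View pics/w3.png

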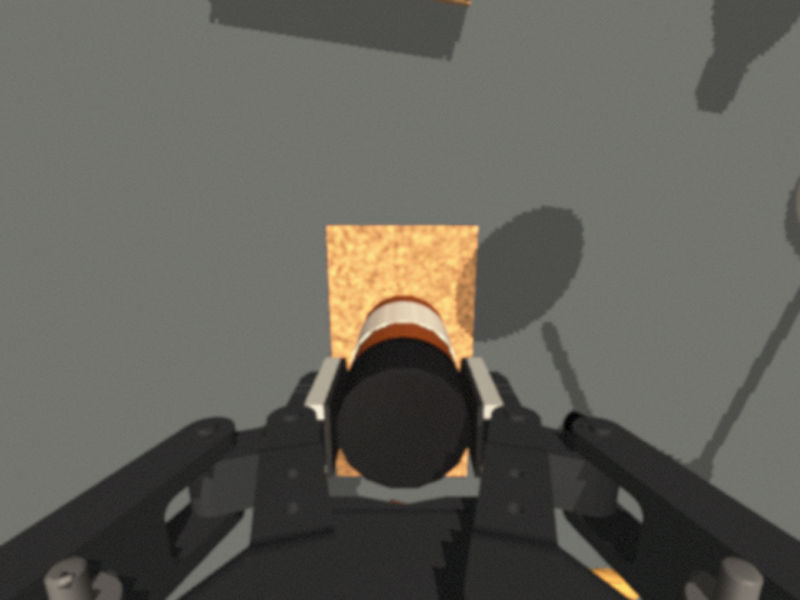

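>>> jog_arm --deltas '[{"gripper": 0.3, "offset": [0, 0, 0.025], "rotation": [0, 0, 0]}, {"gripper": 0.3, "offset": [0, 0, 0.03], "rotation": [0, 0, 0]}, {"gripper": 0.3, "offset": [0, 0, 0.03], "rotation": [0, 0, 0]}, {"gripper": 0.3, "offset": [0, 0, 0.02], "rotation": [0, 0, 0]}, {"gripper": 0.3, "offset": [0, 0, 0.01], "rotation": [0, 0, 0]}, {"gripper": 0.3, "offset": [0, 0, 0.005], "rotation": [0, 0, 0]}, {"gripper": 0.3, "offset": [0, 0, 0.0015], "rotation": [0, 0, 0]}, {"gripper": 0.3, "offset": [0, 0, 0], "rotation": [0, 0, 0]}, {"gripper": 0.3, "offset": [0, 0, 0], "rotation": [0, 0, 0]}]'

```text
clock: 6.85
position: [0.4843, 0.3266, 0.0703]
ee_rot: [0.656, 0.755, 0.001, 0.0]
ft_force: [-0.3, 1.1, -1.0]
grip_width: 0.456
grasp_force: 30.7
```

>>> jog_arm --deltas '[{"gripper": 0.75, "offset": [0, 0, 0], "rotation": [0, 0, 0]}, {"gripper": 0.75, "offset": [0, 0, 0], "rotation": [0, 0, 0]}, {"gripper": 0.75, "offset": [0, 0, 0], "rotation": [0, 0, 0]}, {"gripper": 0.75, "offset": [0, 0, 0], "rotation": [0, 0, 0]}, {"gripper": 0.75, "offset": [0, 0, -0.02], "rotation": [0, 0, 0]}, {"gripper": 0.75, "offset": [0, 0, -0.03], "rotation": [0, 0, 0]}, {"gripper": 0.75, "offset": [0, 0, -0.03], "rotation": [0, 0, 0]}]'

```text
clock: 7.55
position: [0.4835, 0.326, 0.1499]
ee_rot: [0.656, 0.755, -0.0, -0.0]
ft_force: [0.1, 0.7, 0.6]
grip_width: 0.748
grasp_force: 0.0
```

```bash
python3 -c "
from h import *
T=now();print(T[:3,3])
plan(T,pose(.5305,.0858,T[2,3],-10.2),9)"
```

```text
[0.48351186 0.32600407 0.14992321]
9 x [-0.0268, 0.0053, 0.0] [-0.0, 0.0, 2.02]
```

>>> jog_arm --deltas '[{"gripper": 0.75, "offset": [-0.0268, 0.0053, 0], "rotation": [0, 0, 2.02]}, {"gripper": 0.75, "offset": [-0.0268, 0.0053, 0], "rotation": [0, 0, 2.02]}, {"gripper": 0.75, "offset": [-0.0268, 0.0053, 0], "rotation": [0, 0, 2.02]}, {"gripper": 0.75, "offset": [-0.0268, 0.0053, 0], "rotation": [0, 0, 2.02]}, {"gripper": 0.75, "offset": [-0.0268, 0.0053, 0], "rotation": [0, 0, 2.02]}, {"gripper": 0.75, "offset": [-0.0268, 0.0053, 0], "rotation": [0, 0, 2.02]}, {"gripper": 0.75, "offset": [-0.0268, 0.0053, 0], "rotation": [0, 0, 2.02]}, {"gripper": 0.75, "offset": [-0.0268, 0.0053, 0], "rotation": [0, 0, 2.02]}, {"gripper": 0.75, "offset": [-0.0268, 0.0053, 0], "rotation": [0, 0, 2.02]}, {"gripper": 0.75, "offset": [0, 0, 0], "rotation": [0, 0, 0]}, {"gripper": 0.75, "offset": [0, 0, 0], "rotation": [0, 0, 0]}]'

```text
clock: 8.65
position: [0.531, 0.0849, 0.1493]
ee_rot: [0.768, 0.641, 0.0, -0.0]
ft_force: [-0.4, 0.4, 0.2]
grip_width: 0.751
grasp_force: 0.0
```

```bash
python3 -c "
from h import *
plan(now(),pose(.5305,.0858,.071,-10.2),1)"
```

```text
1 x [0.0008, -0.0006, 0.0783] [0.0, -0.02, -0.11]
```

>>> jog_arm --deltas '[{"gripper": 0.75, "offset": [0.0008, -0.0006, 0.02], "rotation": [0, 0, -0.1]}, {"gripper": 0.75, "offset": [0, 0, 0.03], "rotation": [0, 0, 0]}, {"gripper": 0.75, "offset": [0, 0, 0.02], "rotation": [0, 0, 0]}, {"gripper": 0.75, "offset": [0, 0, 0.0083], "rotation": [0, 0, 0]}, {"gripper": 0.75, "offset": [0, 0, 0], "rotation": [0, 0, 0]}, {"gripper": 0.75, "offset": [0, 0, 0], "rotation": [0, 0, 0]}]'

```text
clock: 9.25
position: [0.531, 0.0873, 0.0717]
ee_rot: [0.766, 0.642, 0.001, 0.0]
ft_force: [0.5, -0.2, 0.2]
grip_width: 0.749
grasp_force: 0.0
```

```bash
python3 -c "
from h import *
o=snap('wrist','w4',(180,180,380,380));print(o['position'])"
```

```text
3.0
[0.53098059 0.08731432 0.0717309 ]
```

View pics/w4.png

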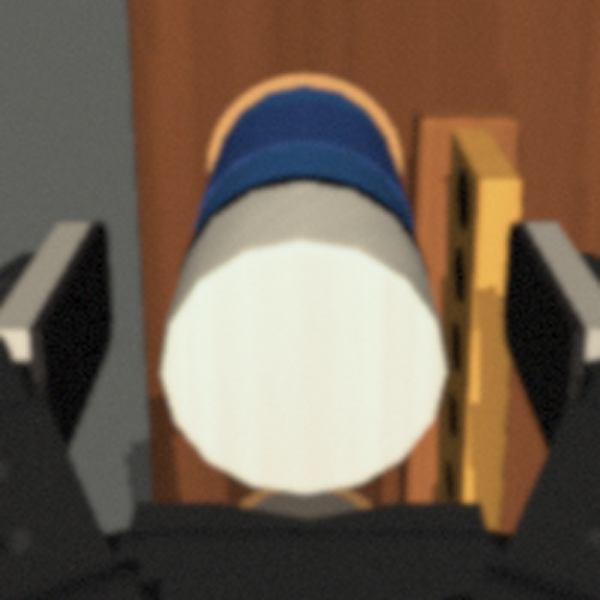

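>>> jog_arm --deltas '[{"gripper": 0.75, "offset": [0, -0.0004, 0], "rotation": [0, 0, 0]}, {"gripper": 0.3, "offset": [0, 0, 0], "rotation": [0, 0, 0]}, {"gripper": 0.3, "offset": [0, 0, 0], "rotation": [0, 0, 0]}, {"gripper": 0.3, "offset": [0, 0, 0], "rotation": [0, 0, 0]}, {"gripper": 0.3, "offset": [0, 0, 0], "rotation": [0, 0, 0]}, {"gripper": 0.3, "offset": [0, 0, 0], "rotation": [0, 0, 0]}, {"gripper": 0.3, "offset": [0, 0, 0], "rotation": [0, 0, 0]}, {"gripper": 0.3, "offset": [0, 0, 0], "rotation": [0, 0, 0]}]'

```text
clock: 10.1
position: [0.5304, 0.087, 0.0715]
ee_rot: [0.767, 0.642, 0.0, 0.0]
ft_force: [-1.5, -0.0, 5.5]
grip_width: 0.461
grasp_force: 29.9
```

```bash
python3 -c "
from h import *
T=now();print(T[:3,3]);T[2,3]+=.08
plan(T,pose(.492,.262,T[2,3],8),7)"
```

```text
[0.53042795 0.08704662 0.07151913]
7 x [0.0248, -0.0065, 0.0] [0.01, -0.0, -2.58]
```

>>> jog_arm --deltas '[{"gripper": 0.3, "offset": [0, 0, -0.01], "rotation": [0, 0, 0]}, {"gripper": 0.3, "offset": [0, 0, -0.02], "rotation": [0, 0, 0]}, {"gripper": 0.3, "offset": [0, 0, -0.03], "rotation": [0, 0, 0]}, {"gripper": 0.3, "offset": [0, 0, -0.02], "rotation": [0, 0, 0]}, {"gripper": 0.3, "offset": [0.0248, -0.0065, 0], "rotation": [0, 0, -2.58]}, {"gripper": 0.3, "offset": [0.0248, -0.0065, 0], "rotation": [0, 0, -2.58]}, {"gripper": 0.3, "offset": [0.0248, -0.0065, 0], "rotation": [0, 0, -2.58]}, {"gripper": 0.3, "offset": [0.0248, -0.0065, 0], "rotation": [0, 0, -2.58]}, {"gripper": 0.3, "offset": [0.0248, -0.0065, 0], "rotation": [0, 0, -2.58]}, {"gripper": 0.3, "offset": [0.0248, -0.0065, 0], "rotation": [0, 0, -2.58]}, {"gripper": 0.3, "offset": [0.0248, -0.0065, 0], "rotation": [0, 0, -2.58]}, {"gripper": 0.3, "offset": [0, 0, 0], "rotation": [0, 0, 0]}, {"gripper": 0.3, "offset": [0, 0, 0.03], "rotation": [0, 0, 0]}, {"gripper": 0.3, "offset": [0, 0, 0.03], "rotation": [0, 0, 0]}, {"gripper": 0.3, "offset": [0, 0, 0.015], "rotation": [0, 0, 0]}, {"gripper": 0.3, "offset": [0, 0, 0.005], "rotation": [0, 0, 0]}, {"gripper": 0.3, "offset": [0, 0, 0.0015], "rotation": [0, 0, 0]}, {"gripper": 0.3, "offset": [0, 0, 0], "rotation": [0, 0, 0]}, {"gripper": 0.3, "offset": [0, 0, 0], "rotation": [0, 0, 0]}]'

```text
clock: 12.0
position: [0.4926, 0.262, 0.0706]
ee_rot: [0.656, 0.755, 0.001, 0.0]
ft_force: [-0.3, -0.4, -1.0]
grip_width: 0.46
grasp_force: 30.7
```

>>> jog_arm --deltas '[{"gripper": 0.75, "offset": [0, 0, 0], "rotation": [0, 0, 0]}, {"gripper": 0.75, "offset": [0, 0, 0], "rotation": [0, 0, 0]}, {"gripper": 0.75, "offset": [0, 0, 0], "rotation": [0, 0, 0]}, {"gripper": 0.75, "offset": [0, 0, 0], "rotation": [0, 0, 0]}, {"gripper": 0.75, "offset": [0, 0, -0.02], "rotation": [0, 0, 0]}, {"gripper": 0.75, "offset": [0, 0, -0.03], "rotation": [0, 0, 0]}, {"gripper": 0.75, "offset": [0, 0, -0.03], "rotation": [0, 0, 0]}]'

```text
clock: 12.7
position: [0.4916, 0.2613, 0.1501]
ee_rot: [0.656, 0.755, -0.0, -0.0]
ft_force: [0.4, -0.0, 0.2]
grip_width: 0.754
grasp_force: 0.0
```

```bash
python3 -c "
from h import *
T=now();print(T[:3,3])
plan(T,pose(.5121,-.0166,T[2,3],-10.2),10)"
```

```text
[0.49156645 0.26132875 0.15013314]
10 x [-0.0279, 0.0022, 0.0] [-0.0, 0.0, 1.82]
```

>>> jog_arm --deltas '[{"gripper": 0.75, "offset": [-0.0279, 0.0022, 0], "rotation": [0, 0, 1.82]}, {"gripper": 0.75, "offset": [-0.0279, 0.0022, 0], "rotation": [0, 0, 1.82]}, {"gripper": 0.75, "offset": [-0.0279, 0.0022, 0], "rotation": [0, 0, 1.82]}, {"gripper": 0.75, "offset": [-0.0279, 0.0022, 0], "rotation": [0, 0, 1.82]}, {"gripper": 0.75, "offset": [-0.0279, 0.0022, 0], "rotation": [0, 0, 1.82]}, {"gripper": 0.75, "offset": [-0.0279, 0.0022, 0], "rotation": [0, 0, 1.82]}, {"gripper": 0.75, "offset": [-0.0279, 0.0022, 0], "rotation": [0, 0, 1.82]}, {"gripper": 0.75, "offset": [-0.0279, 0.0022, 0], "rotation": [0, 0, 1.82]}, {"gripper": 0.75, "offset": [-0.0279, 0.0022, 0], "rotation": [0, 0, 1.82]}, {"gripper": 0.75, "offset": [-0.0279, 0.0022, 0], "rotation": [0, 0, 1.82]}, {"gripper": 0.75, "offset": [0, 0, 0], "rotation": [0, 0, 0]}, {"gripper": 0.75, "offset": [0, 0, 0], "rotation": [0, 0, 0]}]'

```text
clock: 13.9
position: [0.5121, -0.018, 0.1489]
ee_rot: [0.768, 0.64, -0.0, -0.0]
ft_force: [0.5, 0.4, -0.3]
grip_width: 0.75
grasp_force: 0.0
```

```bash
python3 -c "
from h import *
plan(now(),pose(.5121,-.0166,.071,-10.2),1)"
```

```text
1 x [0.0014, -0.0002, 0.0779] [-0.06, 0.0, -0.21]
```

>>> jog_arm --deltas '[{"gripper": 0.75, "offset": [0.0004, -0.0002, 0.02], "rotation": [0, 0, -0.2]}, {"gripper": 0.75, "offset": [0, 0, 0.03], "rotation": [0, 0, 0]}, {"gripper": 0.75, "offset": [0, 0, 0.02], "rotation": [0, 0, 0]}, {"gripper": 0.75, "offset": [0, 0, 0.0079], "rotation": [0, 0, 0]}, {"gripper": 0.75, "offset": [0, 0, 0], "rotation": [0, 0, 0]}, {"gripper": 0.75, "offset": [0, 0, 0], "rotation": [0, 0, 0]}]'

```text
clock: 14.5
position: [0.5131, -0.0158, 0.0723]
ee_rot: [0.766, 0.643, 0.0, 0.0]
ft_force: [-0.6, -0.8, 0.6]
grip_width: 0.745
grasp_force: 0.0
```

```bash
python3 -c "
from h import *
o=snap('wrist','w5',(180,180,380,380));print(o['position'])"
```

```text
3.0
[ 0.51309916 -0.01576446  0.07225403]
```

View pics/w5.png

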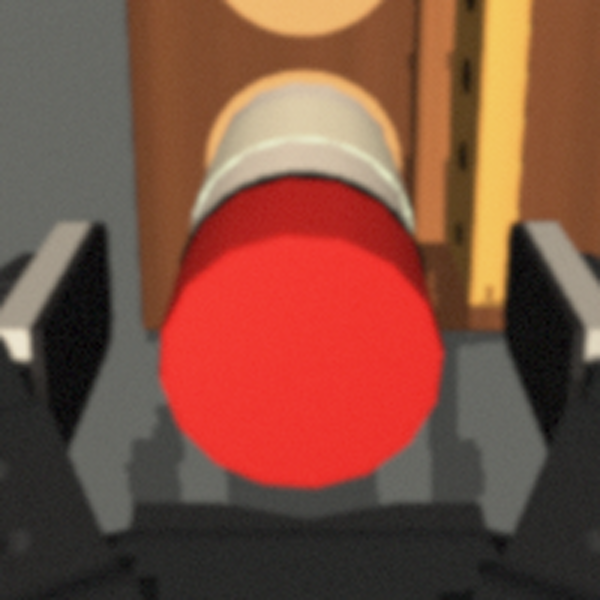

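>>> jog_arm --deltas '[{"gripper": 0.75, "offset": [0, -0.0007, 0], "rotation": [0, 0, 0]}, {"gripper": 0.3, "offset": [0, 0, 0], "rotation": [0, 0, 0]}, {"gripper": 0.3, "offset": [0, 0, 0], "rotation": [0, 0, 0]}, {"gripper": 0.3, "offset": [0, 0, 0], "rotation": [0, 0, 0]}, {"gripper": 0.3, "offset": [0, 0, 0], "rotation": [0, 0, 0]}, {"gripper": 0.3, "offset": [0, 0, 0], "rotation": [0, 0, 0]}, {"gripper": 0.3, "offset": [0, 0, 0], "rotation": [0, 0, 0]}, {"gripper": 0.3, "offset": [0, 0, 0], "rotation": [0, 0, 0]}]'

```text
clock: 15.35
position: [0.5123, -0.0157, 0.0721]
ee_rot: [0.766, 0.643, 0.0, 0.0]
ft_force: [-1.6, -0.1, 6.2]
grip_width: 0.46
grasp_force: 29.9
```

```bash
python3 -c "
from h import *
T=now();print(T[:3,3]);T[2,3]+=.08
plan(T,pose(.501,.198,T[2,3],8),8)"
```

```text
[ 0.51225226 -0.01566692  0.07213351]
8 x [0.0267, -0.0024, 0.0] [0.01, -0.0, -2.25]
```

>>> jog_arm --deltas '[{"gripper": 0.3, "offset": [0, 0, -0.01], "rotation": [0, 0, 0]}, {"gripper": 0.3, "offset": [0, 0, -0.02], "rotation": [0, 0, 0]}, {"gripper": 0.3, "offset": [0, 0, -0.03], "rotation": [0, 0, 0]}, {"gripper": 0.3, "offset": [0, 0, -0.02], "rotation": [0, 0, 0]}, {"gripper": 0.3, "offset": [0.0267, -0.0024, 0], "rotation": [0, 0, -2.25]}, {"gripper": 0.3, "offset": [0.0267, -0.0024, 0], "rotation": [0, 0, -2.25]}, {"gripper": 0.3, "offset": [0.0267, -0.0024, 0], "rotation": [0, 0, -2.25]}, {"gripper": 0.3, "offset": [0.0267, -0.0024, 0], "rotation": [0, 0, -2.25]}, {"gripper": 0.3, "offset": [0.0267, -0.0024, 0], "rotation": [0, 0, -2.25]}, {"gripper": 0.3, "offset": [0.0267, -0.0024, 0], "rotation": [0, 0, -2.25]}, {"gripper": 0.3, "offset": [0.0267, -0.0024, 0], "rotation": [0, 0, -2.25]}, {"gripper": 0.3, "offset": [0.0267, -0.0024, 0], "rotation": [0, 0, -2.25]}, {"gripper": 0.3, "offset": [0, 0, 0], "rotation": [0, 0, 0]}, {"gripper": 0.3, "offset": [0, 0, 0.03], "rotation": [0, 0, 0]}, {"gripper": 0.3, "offset": [0, 0, 0.03], "rotation": [0, 0, 0]}, {"gripper": 0.3, "offset": [0, 0, 0.015], "rotation": [0, 0, 0]}, {"gripper": 0.3, "offset": [0, 0, 0.005], "rotation": [0, 0, 0]}, {"gripper": 0.3, "offset": [0, 0, 0.0015], "rotation": [0, 0, 0]}, {"gripper": 0.3, "offset": [0, 0, 0], "rotation": [0, 0, 0]}, {"gripper": 0.3, "offset": [0, 0, 0], "rotation": [0, 0, 0]}]'

```text
clock: 17.35
position: [0.5014, 0.1978, 0.0711]
ee_rot: [0.656, 0.755, 0.001, 0.0]
ft_force: [0.4, 0.1, -1.2]
grip_width: 0.458
grasp_force: 30.6
```

>>> jog_arm --deltas '[{"gripper": 0.75, "offset": [0, 0, 0], "rotation": [0, 0, 0]}, {"gripper": 0.75, "offset": [0, 0, 0], "rotation": [0, 0, 0]}, {"gripper": 0.75, "offset": [0, 0, 0], "rotation": [0, 0, 0]}, {"gripper": 0.75, "offset": [0, 0, 0], "rotation": [0, 0, 0]}, {"gripper": 0.75, "offset": [0, 0, -0.02], "rotation": [0, 0, 0]}, {"gripper": 0.6, "offset": [0, 0, -0.03], "rotation": [0, 0, 0]}, {"gripper": 0.6, "offset": [0, 0, -0.03], "rotation": [0, 0, 0]}]'

```text
clock: 18.05
position: [0.5005, 0.1973, 0.1508]
ee_rot: [0.656, 0.755, -0.0, -0.0]
ft_force: [0.1, -0.3, -0.5]
grip_width: 0.6
grasp_force: 0.0
```

```bash
python3 -c "
from h import *
T=now();print(T[:3,3])
c=np.array([.5213,.0338])+.035*np.array([.984,-.177]);print(c)
plan(T,pose(*c,.13,-10.2),9)"
```

```text
[0.50049421 0.19730627 0.15078557]
[0.55574  0.027605]
9 x [-0.0189, 0.0062, 0.0023] [-0.0, 0.0, 2.02]
```

>>> jog_arm --deltas '[{"gripper": 0.5, "offset": [-0.0189, 0.0062, 0.0023], "rotation": [0, 0, 2.02]}, {"gripper": 0.5, "offset": [-0.0189, 0.0062, 0.0023], "rotation": [0, 0, 2.02]}, {"gripper": 0.5, "offset": [-0.0189, 0.0062, 0.0023], "rotation": [0, 0, 2.02]}, {"gripper": 0.5, "offset": [-0.0189, 0.0062, 0.0023], "rotation": [0, 0, 2.02]}, {"gripper": 0.5, "offset": [-0.0189, 0.0062, 0.0023], "rotation": [0, 0, 2.02]}, {"gripper": 0.5, "offset": [-0.0189, 0.0062, 0.0023], "rotation": [0, 0, 2.02]}, {"gripper": 0.5, "offset": [-0.0189, 0.0062, 0.0023], "rotation": [0, 0, 2.02]}, {"gripper": 0.5, "offset": [-0.0189, 0.0062, 0.0023], "rotation": [0, 0, 2.02]}, {"gripper": 0.5, "offset": [-0.0189, 0.0062, 0.0023], "rotation": [0, 0, 2.02]}, {"gripper": 0.5, "offset": [0, 0, 0], "rotation": [0, 0, 0]}, {"gripper": 0.5, "offset": [0, 0, 0], "rotation": [0, 0, 0]}]'

```text
clock: 19.15
position: [0.5561, 0.0275, 0.1292]
ee_rot: [0.768, 0.641, 0.0, -0.0]
ft_force: [-0.3, 0.9, 0.4]
grip_width: 0.499
grasp_force: 0.0
```

```bash
python3 -c "
from h import *
o=snap('wrist','w6',(140,60,460,380));print(o['position'])"
```

```text
1.875
[0.55606762 0.02749077 0.12919128]
```

View pics/w6.png

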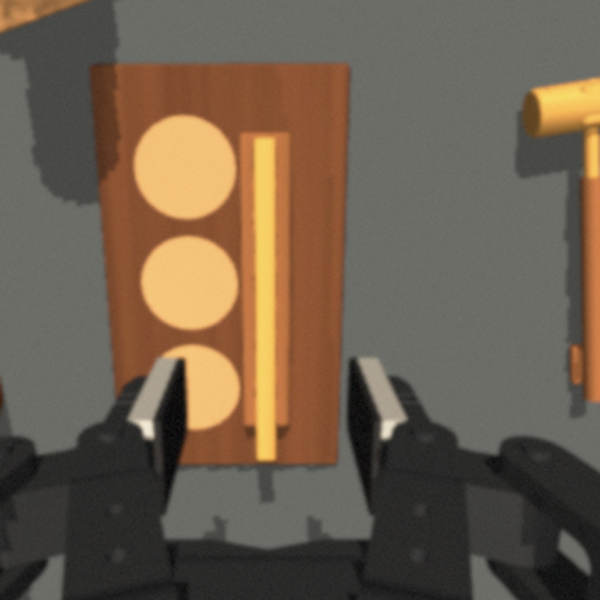

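```bash
python3 -c "
from h import *
o=pickle.load(open('w6.pkl','rb'))
f=lambda u,v,z:ray('wrist',(140+u/1.875,60+v/1.875),z,o)
a,b=f(265,137,.05),f(266.5,462,.05);print(a,b,np.linalg.norm(a-b),(a+b)/2,np.degrees(np.arctan2(*(a-b))))
for p in((184.5,167),(189.5,283),(195,388)):print(f(*p,.006))
plan(now(),pose(.5557,.0276,.036,-10.0),1)"
```

```text
[0.56822634 0.09144164] [ 0.54524748 -0.03798277] 0.13144849657761562 [0.55673691 0.02672943] 10.067756014355512
[0.5310987  0.08498445]
[0.52204058 0.03321924]
[ 0.51340858 -0.01885953]
1 x [-0.0008, -0.0002, 0.0932] [-0.01, -0.03, -0.19]
```

>>> jog_arm --deltas '[{"gripper": 0.5, "offset": [-0.0004, -0.0003, 0.025], "rotation": [0, 0, -0.2]}, {"gripper": 0.5, "offset": [0, 0, 0.03], "rotation": [0, 0, 0]}, {"gripper": 0.5, "offset": [0, 0, 0.025], "rotation": [0, 0, 0]}, {"gripper": 0.5, "offset": [-0.001, 0, 0.0135], "rotation": [0, 0, 0]}, {"gripper": 0.5, "offset": [0, 0, 0], "rotation": [0, 0, 0]}, {"gripper": 0.5, "offset": [0, 0, 0], "rotation": [0, 0, 0]}]'

```text
clock: 19.8
position: [0.556, 0.027, 0.0366]
ee_rot: [0.766, 0.643, 0.0, 0.0]
ft_force: [1.5, 0.3, 0.9]
grip_width: 0.498
grasp_force: 0.0
```

```bash
python3 -c "
from h import *
o=snap('wrist','w7',(180,180,380,380));print(o['position']);plan(now(),pose(.556,.0270,.036,-10.0),1)"
```

```text
3.0
[0.55604281 0.02699248 0.03662825]
1 x [-0.0, -0.0004, 0.001] [0.09, -0.05, 0.01]
```

View pics/w7.png

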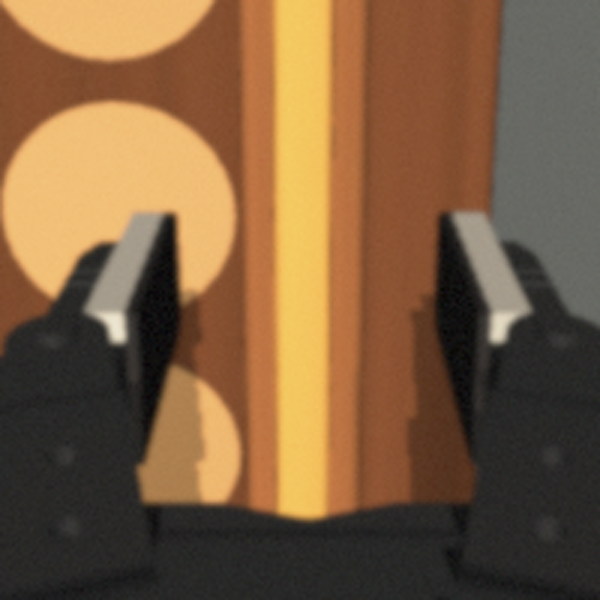

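>>> jog_arm --deltas '[{"gripper": 0.5, "offset": [0, -0.0007, 0], "rotation": [0, 0, 0]}, {"gripper": 0, "offset": [0, 0, 0], "rotation": [0, 0, 0]}, {"gripper": 0, "offset": [0, 0, 0], "rotation": [0, 0, 0]}, {"gripper": 0, "offset": [0, 0, 0], "rotation": [0, 0, 0]}, {"gripper": 0, "offset": [0, 0, 0], "rotation": [0, 0, 0]}, {"gripper": 0, "offset": [0, 0, 0], "rotation": [0, 0, 0]}, {"gripper": 0, "offset": [0, 0, 0], "rotation": [0, 0, 0]}, {"gripper": 0, "offset": [0, 0, 0], "rotation": [0, 0, 0]}, {"gripper": 0, "offset": [0, 0, 0], "rotation": [0, 0, 0]}, {"gripper": 0, "offset": [0, 0, 0], "rotation": [0, 0, 0]}]' --newtons 40

```text
clock: 20.85
position: [0.5551, 0.0269, 0.0363]
ee_rot: [0.766, 0.643, 0.0, 0.0]
ft_force: [-1.3, 0.1, 5.7]
grip_width: 0.088
grasp_force: 40.4
```

```bash
python3 -c "
from h import *
T=now();print(T[:3,3]);T[2,3]+=.08
plan(T,pose(.458,-.262,T[2,3],-2.5),15)"
```

```text
[0.55507726 0.02686441 0.03625331]
15 x [-0.0199, -0.0043, -0.0] [0.0, -0.0, -0.5]
```

>>> jog_arm --deltas '[{"gripper": 0, "offset": [0, 0, -0.01], "rotation": [0, 0, 0]}, {"gripper": 0, "offset": [0, 0, -0.02], "rotation": [0, 0, 0]}, {"gripper": 0, "offset": [0, 0, -0.03], "rotation": [0, 0, 0]}, {"gripper": 0, "offset": [0, 0, -0.02], "rotation": [0, 0, 0]}, {"gripper": 0, "offset": [-0.0199, -0.0043, 0], "rotation": [0, 0, -0.5]}, {"gripper": 0, "offset": [-0.0199, -0.0043, 0], "rotation": [0, 0, -0.5]}, {"gripper": 0, "offset": [-0.0199, -0.0043, 0], "rotation": [0, 0, -0.5]}, {"gripper": 0, "offset": [-0.0199, -0.0043, 0], "rotation": [0, 0, -0.5]}, {"gripper": 0, "offset": [-0.0199, -0.0043, 0], "rotation": [0, 0, -0.5]}, {"gripper": 0, "offset": [-0.0199, -0.0043, 0], "rotation": [0, 0, -0.5]}, {"gripper": 0, "offset": [-0.0199, -0.0043, 0], "rotation": [0, 0, -0.5]}, {"gripper": 0, "offset": [-0.0199, -0.0043, 0], "rotation": [0, 0, -0.5]}, {"gripper": 0, "offset": [-0.0199, -0.0043, 0], "rotation": [0, 0, -0.5]}, {"gripper": 0, "offset": [-0.0199, -0.0043, 0], "rotation": [0, 0, -0.5]}, {"gripper": 0, "offset": [-0.0199, -0.0043, 0], "rotation": [0, 0, -0.5]}, {"gripper": 0, "offset": [-0.0199, -0.0043, 0], "rotation": [0, 0, -0.5]}, {"gripper": 0, "offset": [-0.0199, -0.0043, 0], "rotation": [0, 0, -0.5]}, {"gripper": 0, "offset": [-0.0199, -0.0043, 0], "rotation": [0, 0, -0.5]}, {"gripper": 0, "offset": [-0.0199, -0.0043, 0], "rotation": [0, 0, -0.5]}, {"gripper": 0, "offset": [0, 0, 0], "rotation": [0, 0, 0]}]'

```text
clock: 22.85
position: [0.4556, -0.2652, 0.1163]
ee_rot: [0.724, 0.69, -0.0, 0.0]
ft_force: [0.4, 0.4, -2.2]
grip_width: 0.087
grasp_force: 39.4
```

>>> jog_arm --deltas '[{"gripper": 0, "offset": [0, 0, 0.02], "rotation": [0, 0, 0]}, {"gripper": 0, "offset": [0, 0, 0.025], "rotation": [0, 0, 0]}, {"gripper": 0, "offset": [0, 0, 0.015], "rotation": [0, 0, 0]}, {"gripper": 0, "offset": [0, 0, 0], "rotation": [0, 0, 0]}, {"gripper": 0, "offset": [0, 0, 0], "rotation": [0, 0, 0]}]'

```text
clock: 23.35
position: [0.4572, -0.2622, 0.0563]
ee_rot: [0.722, 0.691, -0.0, -0.0]
ft_force: [0.3, -1.5, -2.2]
grip_width: 0.086
grasp_force: 39.3
```

```bash
python3 -c "
from h import *
o=snap('wrist','w8');print(o['position']);T=now();print(np.degrees(np.arctan2(T[1,1],T[0,1])))"
```

```text
1.4285714285714286
[ 0.45716257 -0.26221856  0.05626281]
-2.5043478976222264
```

View pics/w8.png

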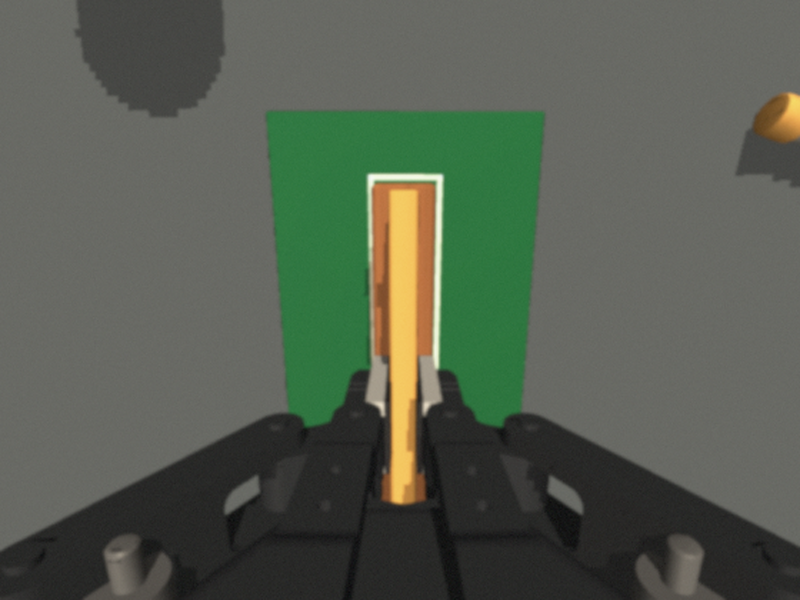

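```bash
python3 -c "
from h import *
o=pickle.load(open('w8.pkl','rb'))
f=lambda u,v,z:ray('wrist',(u*.7,v*.7),z,o)
a,b=f(367,174,.003),f(443,174,.003);l,r=f(371,360,.003),f(439,360,.003);print(a,b,b-a,'sides',a-l,b-r)
c,d=f(372,184,.038),f(436,184,.038);print('foot',c,d,d-c)
m,n=f(267,111,.003),f(545,111,.003);print('mat',m,n,n-m)
t=np.radians(-2.5);ey=np.array([-np.sin(t),np.cos(t)])
print('outline c',(a+b)/2-.071*ey,'mat c',(m+n)/2-.095*ey,'foot c',(c+d)/2-.067*ey,o['position'])
T=now()[:2,:2];print('shift tool', T.T@((a+b)/2-.071*ey-((c+d)/2-.067*ey)))
"
```

```text
[ 0.44667941 -0.19022037] [ 0.47773423 -0.19159489] [ 0.03105482 -0.00137452] sides [0.00354081 0.08151231] [0.00348691 0.08152597]
foot [ 0.45083164 -0.19457232] [ 0.47219358 -0.19551819] [ 0.02136194 -0.00094587]
mat [ 0.40882464 -0.16470474] [ 0.51845406 -0.16954544] [ 0.10962942 -0.0048407 ]
outline c [ 0.45910985 -0.26184006] mat c [ 0.45949551 -0.26203467] foot c [ 0.45859011 -0.26198149] [ 0.45716257 -0.26221856  0.05626281]
shift tool [0.00016401 0.00051306]
```

>>> jog_arm --deltas '[{"gripper": 0, "offset": [0.0001, 0.0002, 0.01], "rotation": [0, 0, 0]}, {"gripper": 0, "offset": [0, 0, 0.008], "rotation": [0, 0, 0]}, {"gripper": 0, "offset": [0, 0, 0.004], "rotation": [0, 0, 0]}, {"gripper": 0, "offset": [0, 0, 0.001], "rotation": [0, 0, 0]}, {"gripper": 0, "offset": [0, 0, 0], "rotation": [0, 0, 0]}, {"gripper": 0, "offset": [0, 0, 0], "rotation": [0, 0, 0]}]'

```text
clock: 24.0
position: [0.4571, -0.2619, 0.0332]
ee_rot: [0.722, 0.691, 0.0, -0.0]
ft_force: [-4.5, 3.4, 10.9]
grip_width: 0.082
grasp_force: 41.2
```

>>> jog_arm --deltas '[{"gripper": 0.4, "offset": [0, 0, 0], "rotation": [0, 0, 0]}, {"gripper": 0.4, "offset": [0, 0, 0], "rotation": [0, 0, 0]}, {"gripper": 0.4, "offset": [0, 0, 0], "rotation": [0, 0, 0]}, {"gripper": 0.4, "offset": [0, 0, 0], "rotation": [0, 0, 0]}, {"gripper": 0.4, "offset": [0, 0, 0], "rotation": [0, 0, 0]}, {"gripper": 0.4, "offset": [0, 0, -0.02], "rotation": [0, 0, 0]}, {"gripper": 0.5, "offset": [0, 0, -0.03], "rotation": [0, 0, 0]}, {"gripper": 0.6, "offset": [0, 0, -0.04], "rotation": [0, 0, 0]}, {"gripper": 0.75, "offset": [0, 0, -0.03], "rotation": [0, 0, 0]}, {"gripper": 0.75, "offset": [0, 0, 0], "rotation": [0, 0, 0]}, {"gripper": 0.75, "offset": [0, 0, 0], "rotation": [0, 0, 0]}]'

```text
clock: 25.1
position: [0.4574, -0.2621, 0.1531]
ee_rot: [0.722, 0.692, 0.001, 0.0]
ft_force: [0.3, 0.4, -1.0]
grip_width: 0.748
grasp_force: 0.0
```

```bash
python3 -c "
from h import *
o=snap('wrist','w9',(180,80,400,300));print(o['position'])"
```

```text
2.727272727272727
[ 0.45743423 -0.26212955  0.15305943]
```

View pics/w9.png

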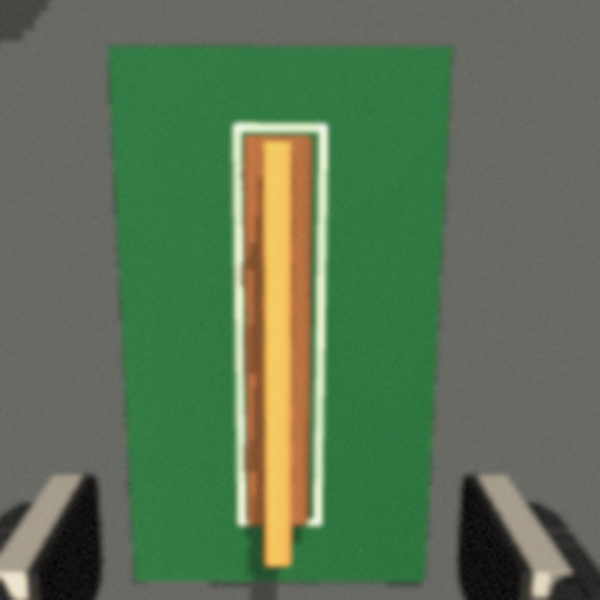

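```bash
python3 -c "
from h import *
o=pickle.load(open('w9.pkl','rb'))
f=lambda u,v,z:ray('wrist',(180+u/2.7273,80+v/2.7273),z,o)
t=np.radians(-2.5);ey=np.array([-np.sin(t),np.cos(t)])
print(f(280,123,.003)-.071*ey, f(279.5,136,.015)-.067*ey,f(278,140,.047)-.065*ey,f(278,567,.047)+.065*ey)
plan(now(),pose(.5014,.1978,.15,8),18)"
```

```text
[ 0.45932845 -0.26186728] [ 0.45911882 -0.26199055] [ 0.45863198 -0.26114393] [ 0.45849952 -0.26237193]
18 x [0.0254, 0.0036, 0.0001] [-0.0, -0.0, -0.58]
```

>>> jog_arm --deltas '[{"gripper": 0.75, "offset": [0.0254, 0.0036, 0.0001], "rotation": [0, 0, -0.58]}, {"gripper": 0.75, "offset": [0.0254, 0.0036, 0.0001], "rotation": [0, 0, -0.58]}, {"gripper": 0.75, "offset": [0.0254, 0.0036, 0.0001], "rotation": [0, 0, -0.58]}, {"gripper": 0.75, "offset": [0.0254, 0.0036, 0.0001], "rotation": [0, 0, -0.58]}, {"gripper": 0.75, "offset": [0.0254, 0.0036, 0.0001], "rotation": [0, 0, -0.58]}, {"gripper": 0.75, "offset": [0.0254, 0.0036, 0.0001], "rotation": [0, 0, -0.58]}, {"gripper": 0.75, "offset": [0.0254, 0.0036, 0.0001], "rotation": [0, 0, -0.58]}, {"gripper": 0.75, "offset": [0.0254, 0.0036, 0.0001], "rotation": [0, 0, -0.58]}, {"gripper": 0.75, "offset": [0.0254, 0.0036, 0.0001], "rotation": [0, 0, -0.58]}, {"gripper": 0.75, "offset": [0.0254, 0.0036, 0.0001], "rotation": [0, 0, -0.58]}, {"gripper": 0.75, "offset": [0.0254, 0.0036, 0.0001], "rotation": [0, 0, -0.58]}, {"gripper": 0.75, "offset": [0.0254, 0.0036, 0.0001], "rotation": [0, 0, -0.58]}, {"gripper": 0.75, "offset": [0.0254, 0.0036, 0.0001], "rotation": [0, 0, -0.58]}, {"gripper": 0.75, "offset": [0.0254, 0.0036, 0.0001], "rotation": [0, 0, -0.58]}, {"gripper": 0.75, "offset": [0.0254, 0.0036, 0.0001], "rotation": [0, 0, -0.58]}, {"gripper": 0.75, "offset": [0.0254, 0.0036, 0.0001], "rotation": [0, 0, -0.58]}, {"gripper": 0.75, "offset": [0.0254, 0.0036, 0.0001], "rotation": [0, 0, -0.58]}, {"gripper": 0.75, "offset": [0.0254, 0.0036, 0.0001], "rotation": [0, 0, -0.58]}, {"gripper": 0.75, "offset": [0, 0, 0], "rotation": [0, 0, 0]}, {"gripper": 0.75, "offset": [0, 0, 0], "rotation": [0, 0, 0]}]'

```text
clock: 27.15
position: [0.5017, 0.1966, 0.1495]
ee_rot: [0.656, 0.755, -0.001, -0.0]
ft_force: [0.9, 0.5, -0.8]
grip_width: 0.748
grasp_force: 0.0
```

```bash
python3 -c "
from h import *
plan(now(),pose(.5014,.1978,.0690,8),1);o=snap('wrist','w10')"
```

```text
1 x [0.0013, 0.0, 0.0805] [-0.14, 0.06, -0.01]
1.4285714285714286
```

View pics/w10.png

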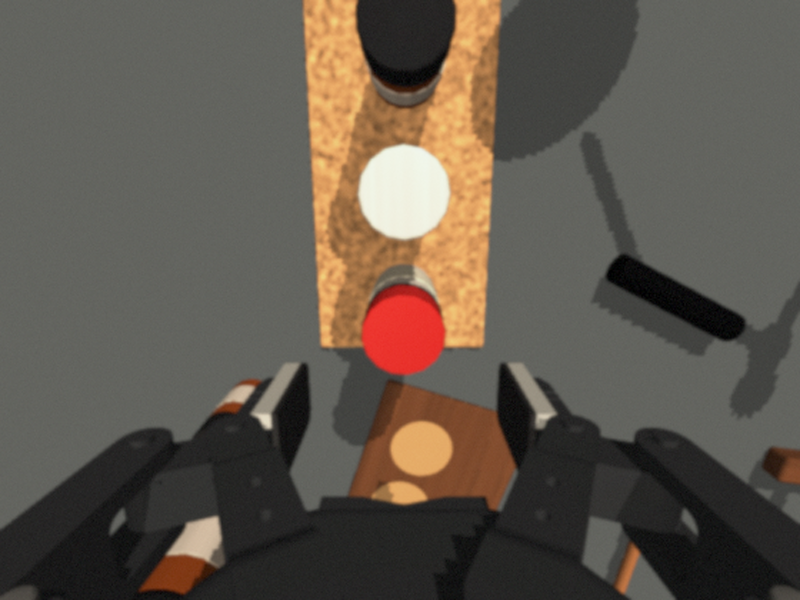

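>>> jog_arm --deltas '[{"gripper": 0.75, "offset": [0, 0, 0.02], "rotation": [0, 0, 0]}, {"gripper": 0.75, "offset": [0, 0, 0.03], "rotation": [0, 0, 0]}, {"gripper": 0.75, "offset": [0, 0, 0.02], "rotation": [0, 0, 0]}, {"gripper": 0.75, "offset": [0, 0, 0.0105], "rotation": [0, 0, 0]}, {"gripper": 0.75, "offset": [0, 0, 0], "rotation": [0, 0, 0]}, {"gripper": 0.75, "offset": [0, 0, 0], "rotation": [0, 0, 0]}, {"gripper": 0.75, "offset": [0, 0, 0], "rotation": [0, 0, 0]}]'

```text
clock: 27.9
position: [0.5033, 0.1968, 0.0717]
ee_rot: [0.657, 0.754, 0.001, 0.0]
ft_force: [0.1, -0.2, 1.3]
grip_width: 0.748
grasp_force: 0.0
```

```bash
python3 -c "
from h import *
print(now()[:3,3]);plan(now(),pose(.5014,.1978,.0690,8),1)"
```

```text
[0.50328021 0.19683937 0.07168413]
1 x [0.0012, -0.0017, 0.0027] [0.1, -0.04, -0.08]
```

>>> jog_arm --deltas '[{"gripper": 0.75, "offset": [0.0012, -0.0017, 0.0015], "rotation": [0, 0, 0]}, {"gripper": 0.75, "offset": [0, 0, 0], "rotation": [0, 0, 0]}, {"gripper": 0.3, "offset": [0, 0, 0], "rotation": [0, 0, 0]}, {"gripper": 0.3, "offset": [0, 0, 0], "rotation": [0, 0, 0]}, {"gripper": 0.3, "offset": [0, 0, 0], "rotation": [0, 0, 0]}, {"gripper": 0.3, "offset": [0, 0, 0], "rotation": [0, 0, 0]}, {"gripper": 0.3, "offset": [0, 0, 0], "rotation": [0, 0, 0]}, {"gripper": 0.3, "offset": [0, 0, 0], "rotation": [0, 0, 0]}, {"gripper": 0.3, "offset": [0, 0, 0], "rotation": [0, 0, 0]}]' --newtons 30

```text
clock: 28.8
position: [0.5008, 0.1978, 0.0693]
ee_rot: [0.657, 0.754, 0.0, 0.0]
ft_force: [-1.6, -0.8, 5.0]
grip_width: 0.456
grasp_force: 30.2
```

```bash
python3 -c "
from h import *
T=now();print(T[:3,3]);T[2,3]+=.06
plan(T,pose(.5123,-.0157,T[2,3],-10.1),8)"
```

```text
[0.50081805 0.19777293 0.06928987]
8 x [-0.0268, 0.0014, -0.0] [0.0, -0.0, 2.25]
```

>>> jog_arm --deltas '[{"gripper": 0.3, "offset": [0, 0, -0.01], "rotation": [0, 0, 0]}, {"gripper": 0.3, "offset": [0, 0, -0.025], "rotation": [0, 0, 0]}, {"gripper": 0.3, "offset": [0, 0, -0.025], "rotation": [0, 0, 0]}, {"gripper": 0.3, "offset": [-0.0268, 0.0014, 0], "rotation": [0, 0, 2.25]}, {"gripper": 0.3, "offset": [-0.0268, 0.0014, 0], "rotation": [0, 0, 2.25]}, {"gripper": 0.3, "offset": [-0.0268, 0.0014, 0], "rotation": [0, 0, 2.25]}, {"gripper": 0.3, "offset": [-0.0268, 0.0014, 0], "rotation": [0, 0, 2.25]}, {"gripper": 0.3, "offset": [-0.0268, 0.0014, 0], "rotation": [0, 0, 2.25]}, {"gripper": 0.3, "offset": [-0.0268, 0.0014, 0], "rotation": [0, 0, 2.25]}, {"gripper": 0.3, "offset": [-0.0268, 0.0014, 0], "rotation": [0, 0, 2.25]}, {"gripper": 0.3, "offset": [-0.0268, 0.0014, 0], "rotation": [0, 0, 2.25]}, {"gripper": 0.3, "offset": [0, 0, 0], "rotation": [0, 0, 0]}, {"gripper": 0.3, "offset": [0, 0, 0.025], "rotation": [0, 0, 0]}, {"gripper": 0.3, "offset": [0, 0, 0.02], "rotation": [0, 0, 0]}, {"gripper": 0.3, "offset": [0, 0, 0.005], "rotation": [0, 0, 0]}, {"gripper": 0.3, "offset": [0, 0, 0], "rotation": [0, 0, 0]}, {"gripper": 0.3, "offset": [0, 0, 0], "rotation": [0, 0, 0]}, {"gripper": 0.3, "offset": [0, 0, 0], "rotation": [0, 0, 0]}]'

```text
clock: 30.6
position: [0.5127, -0.0158, 0.08]
ee_rot: [0.766, 0.642, 0.001, 0.0]
ft_force: [-0.5, 0.1, -1.3]
grip_width: 0.456
grasp_force: 30.6
```

```bash
python3 -c "
from h import *
print(now()[:3,3]);plan(now(),pose(.5123,-.0157,.0725,-10.1),1)"
```

```text
[ 0.51273625 -0.01583212  0.08002023]
1 x [0.0, -0.0005, 0.0075] [0.09, -0.04, 0.03]
```

>>> jog_arm --deltas '[{"gripper": 0.3, "offset": [0, -0.0004, 0.003], "rotation": [0, 0, 0]}, {"gripper": 0.3, "offset": [0, 0, 0.002], "rotation": [0, 0, 0]}, {"gripper": 0.3, "offset": [0, 0, 0.0015], "rotation": [0, 0, 0]}, {"gripper": 0.3, "offset": [0, 0, 0], "rotation": [0, 0, 0]}, {"gripper": 0.3, "offset": [0, 0, 0], "rotation": [0, 0, 0]}, {"gripper": 0.3, "offset": [0, 0, 0], "rotation": [0, 0, 0]}]'

```text
clock: 31.2
position: [0.5116, -0.0158, 0.0725]
ee_rot: [0.766, 0.642, 0.0, -0.0]
ft_force: [0.1, -0.5, -1.0]
grip_width: 0.46
grasp_force: 30.6
```

>>> jog_arm --deltas '[{"gripper": 0.3, "offset": [0, 0.0006, 0], "rotation": [0, 0, 0]}, {"gripper": 0.3, "offset": [0, 0, 0], "rotation": [0, 0, 0]}, {"gripper": 0.3, "offset": [0, 0, 0], "rotation": [0, 0, 0]}, {"gripper": 0.3, "offset": [0, 0, 0], "rotation": [0, 0, 0]}]'

```text
clock: 31.6
position: [0.5122, -0.0159, 0.0725]
ee_rot: [0.766, 0.642, 0.0, -0.0]
ft_force: [-0.3, 0.3, -1.3]
grip_width: 0.462
grasp_force: 30.6
```

>>> jog_arm --deltas '[{"gripper": 0.75, "offset": [0, 0, 0], "rotation": [0, 0, 0]}, {"gripper": 0.75, "offset": [0, 0, 0], "rotation": [0, 0, 0]}, {"gripper": 0.75, "offset": [0, 0, 0], "rotation": [0, 0, 0]}, {"gripper": 0.75, "offset": [0, 0, 0], "rotation": [0, 0, 0]}, {"gripper": 0.75, "offset": [0, 0, -0.02], "rotation": [0, 0, 0]}, {"gripper": 0.75, "offset": [0, 0, -0.03], "rotation": [0, 0, 0]}, {"gripper": 0.75, "offset": [0, 0, -0.03], "rotation": [0, 0, 0]}]'

```text
clock: 32.3
position: [0.5118, -0.016, 0.1532]
ee_rot: [0.766, 0.642, -0.0, -0.0]
ft_force: [1.1, -0.8, -0.2]
grip_width: 0.752
grasp_force: 0.0
```

```bash
python3 -c "
from h import *
plan(now(),pose(.4926,.2625,.15,8),11)"
```

```text
11 x [0.0254, -0.0026, 0.0003] [-0.0, 0.0, -1.64]
```

>>> jog_arm --deltas '[{"gripper": 0.75, "offset": [0.0254, -0.0026, 0.0003], "rotation": [0, 0, -1.64]}, {"gripper": 0.75, "offset": [0.0254, -0.0026, 0.0003], "rotation": [0, 0, -1.64]}, {"gripper": 0.75, "offset": [0.0254, -0.0026, 0.0003], "rotation": [0, 0, -1.64]}, {"gripper": 0.75, "offset": [0.0254, -0.0026, 0.0003], "rotation": [0, 0, -1.64]}, {"gripper": 0.75, "offset": [0.0254, -0.0026, 0.0003], "rotation": [0, 0, -1.64]}, {"gripper": 0.75, "offset": [0.0254, -0.0026, 0.0003], "rotation": [0, 0, -1.64]}, {"gripper": 0.75, "offset": [0.0254, -0.0026, 0.0003], "rotation": [0, 0, -1.64]}, {"gripper": 0.75, "offset": [0.0254, -0.0026, 0.0003], "rotation": [0, 0, -1.64]}, {"gripper": 0.75, "offset": [0.0254, -0.0026, 0.0003], "rotation": [0, 0, -1.64]}, {"gripper": 0.75, "offset": [0.0254, -0.0026, 0.0003], "rotation": [0, 0, -1.64]}, {"gripper": 0.75, "offset": [0.0254, -0.0026, 0.0003], "rotation": [0, 0, -1.64]}, {"gripper": 0.75, "offset": [0, 0, 0], "rotation": [0, 0, 0]}, {"gripper": 0.75, "offset": [0, 0, 0.03], "rotation": [0, 0, 0]}, {"gripper": 0.75, "offset": [0, 0, 0.03], "rotation": [0, 0, 0]}, {"gripper": 0.75, "offset": [0, 0, 0.015], "rotation": [0, 0, 0]}, {"gripper": 0.75, "offset": [0, 0, 0.005], "rotation": [0, 0, 0]}, {"gripper": 0.75, "offset": [0, 0, 0], "rotation": [0, 0, 0]}, {"gripper": 0.75, "offset": [0, 0, 0], "rotation": [0, 0, 0]}, {"gripper": 0.75, "offset": [0, 0, 0], "rotation": [0, 0, 0]}]'

```text
clock: 34.2
position: [0.4936, 0.2636, 0.0705]
ee_rot: [0.656, 0.755, 0.001, 0.0]
ft_force: [0.2, -0.1, 0.5]
grip_width: 0.753
grasp_force: 0.0
```

```bash
python3 -c "
from h import *
print(now()[:3,3]);plan(now(),pose(.4926,.2620,.0690,8),1)"
```

```text
[0.49355304 0.26359767 0.07048739]
1 x [-0.0015, -0.0012, 0.0015] [0.1, -0.06, -0.03]
```

>>> jog_arm --deltas '[{"gripper": 0.75, "offset": [-0.0015, -0.0012, 0.001], "rotation": [0, 0, 0]}, {"gripper": 0.75, "offset": [0, 0, 0], "rotation": [0, 0, 0]}, {"gripper": 0.3, "offset": [0, 0, 0], "rotation": [0, 0, 0]}, {"gripper": 0.3, "offset": [0, 0, 0], "rotation": [0, 0, 0]}, {"gripper": 0.3, "offset": [0, 0, 0], "rotation": [0, 0, 0]}, {"gripper": 0.3, "offset": [0, 0, 0], "rotation": [0, 0, 0]}, {"gripper": 0.3, "offset": [0, 0, 0], "rotation": [0, 0, 0]}, {"gripper": 0.3, "offset": [0, 0, 0], "rotation": [0, 0, 0]}, {"gripper": 0.3, "offset": [0, 0, 0], "rotation": [0, 0, 0]}]'

```text
clock: 35.1
position: [0.492, 0.2616, 0.0684]
ee_rot: [0.656, 0.755, 0.0, 0.0]
ft_force: [0.1, -1.1, 4.4]
grip_width: 0.463
grasp_force: 30.2
```

```bash
python3 -c "
from h import *
T=now();print(T[:3,3]);T[2,3]+=.06
plan(T,pose(.5304,.0870,T[2,3],-10.1),7)"
```

```text
[0.49195892 0.26162589 0.06843511]
7 x [-0.0251, 0.0054, -0.0] [0.0, -0.0, 2.58]
```

>>> jog_arm --deltas '[{"gripper": 0.3, "offset": [0, 0, -0.01], "rotation": [0, 0, 0]}, {"gripper": 0.3, "offset": [0, 0, -0.025], "rotation": [0, 0, 0]}, {"gripper": 0.3, "offset": [0, 0, -0.025], "rotation": [0, 0, 0]}, {"gripper": 0.3, "offset": [-0.0251, 0.0054, 0], "rotation": [0, 0, 2.58]}, {"gripper": 0.3, "offset": [-0.0251, 0.0054, 0], "rotation": [0, 0, 2.58]}, {"gripper": 0.3, "offset": [-0.0251, 0.0054, 0], "rotation": [0, 0, 2.58]}, {"gripper": 0.3, "offset": [-0.0251, 0.0054, 0], "rotation": [0, 0, 2.58]}, {"gripper": 0.3, "offset": [-0.0251, 0.0054, 0], "rotation": [0, 0, 2.58]}, {"gripper": 0.3, "offset": [-0.0251, 0.0054, 0], "rotation": [0, 0, 2.58]}, {"gripper": 0.3, "offset": [-0.0251, 0.0054, 0], "rotation": [0, 0, 2.58]}, {"gripper": 0.3, "offset": [0, 0, 0], "rotation": [0, 0, 0]}, {"gripper": 0.3, "offset": [0, 0, 0.025], "rotation": [0, 0, 0]}, {"gripper": 0.3, "offset": [0, 0, 0.02], "rotation": [0, 0, 0]}, {"gripper": 0.3, "offset": [0, 0, 0.005], "rotation": [0, 0, 0]}, {"gripper": 0.3, "offset": [0, 0, 0], "rotation": [0, 0, 0]}, {"gripper": 0.3, "offset": [0, 0, 0], "rotation": [0, 0, 0]}, {"gripper": 0.3, "offset": [0, 0, 0], "rotation": [0, 0, 0]}]'

```text
clock: 36.8
position: [0.5309, 0.0868, 0.0793]
ee_rot: [0.767, 0.642, 0.001, 0.0]
ft_force: [0.2, -0.6, -0.6]
grip_width: 0.457
grasp_force: 30.6
```

```bash
python3 -c "
from h import *
print(now()[:3,3]);plan(now(),pose(.5304,.0866,.0716,-10.1),1)"
```

```text
[0.53089487 0.08681995 0.07927353]
1 x [-0.0003, -0.0005, 0.0077] [0.08, -0.05, 0.01]
```

>>> jog_arm --deltas '[{"gripper": 0.3, "offset": [-0.0003, 0, 0.003], "rotation": [0, 0, 0]}, {"gripper": 0.3, "offset": [0, 0, 0.002], "rotation": [0, 0, 0]}, {"gripper": 0.3, "offset": [0, 0, 0.0017], "rotation": [0, 0, 0]}, {"gripper": 0.3, "offset": [0, 0, 0], "rotation": [0, 0, 0]}, {"gripper": 0.3, "offset": [0, 0, 0], "rotation": [0, 0, 0]}, {"gripper": 0.3, "offset": [0, 0, 0], "rotation": [0, 0, 0]}, {"gripper": 0.3, "offset": [0, 0, 0], "rotation": [0, 0, 0]}]'

```text
clock: 37.5
position: [0.5302, 0.0864, 0.0715]
ee_rot: [0.767, 0.642, 0.0, -0.0]
ft_force: [-0.3, 0.3, -0.4]
grip_width: 0.455
grasp_force: 30.7
```

Within 0.3 mm; release and go to the amber jar.

>>> jog_arm --deltas '[{"gripper": 0.75, "offset": [0, 0, 0], "rotation": [0, 0, 0]}, {"gripper": 0.75, "offset": [0, 0, 0], "rotation": [0, 0, 0]}, {"gripper": 0.75, "offset": [0, 0, 0], "rotation": [0, 0, 0]}, {"gripper": 0.75, "offset": [0, 0, 0], "rotation": [0, 0, 0]}, {"gripper": 0.75, "offset": [0, 0, -0.02], "rotation": [0, 0, 0]}, {"gripper": 0.75, "offset": [0, 0, -0.03], "rotation": [0, 0, 0]}, {"gripper": 0.75, "offset": [0, 0, -0.03], "rotation": [0, 0, 0]}]'

```text
clock: 38.2
position: [0.5298, 0.0862, 0.1522]
ee_rot: [0.767, 0.642, -0.0, -0.0]
ft_force: [1.1, 0.9, -0.4]
grip_width: 0.745
grasp_force: 0.0
```

```bash
python3 -c "
from h import *
plan(now(),pose(.4840,.3266,.15,8),10)"
```

```text
10 x [0.024, -0.0054, 0.0002] [-0.0, 0.0, -1.81]
```

>>> jog_arm --deltas '[{"gripper": 0.75, "offset": [0.024, -0.0054, 0.0002], "rotation": [0, 0, -1.81]}, {"gripper": 0.75, "offset": [0.024, -0.0054, 0.0002], "rotation": [0, 0, -1.81]}, {"gripper": 0.75, "offset": [0.024, -0.0054, 0.0002], "rotation": [0, 0, -1.81]}, {"gripper": 0.75, "offset": [0.024, -0.0054, 0.0002], "rotation": [0, 0, -1.81]}, {"gripper": 0.75, "offset": [0.024, -0.0054, 0.0002], "rotation": [0, 0, -1.81]}, {"gripper": 0.75, "offset": [0.024, -0.0054, 0.0002], "rotation": [0, 0, -1.81]}, {"gripper": 0.75, "offset": [0.024, -0.0054, 0.0002], "rotation": [0, 0, -1.81]}, {"gripper": 0.75, "offset": [0.024, -0.0054, 0.0002], "rotation": [0, 0, -1.81]}, {"gripper": 0.75, "offset": [0.024, -0.0054, 0.0002], "rotation": [0, 0, -1.81]}, {"gripper": 0.75, "offset": [0.024, -0.0054, 0.0002], "rotation": [0, 0, -1.81]}, {"gripper": 0.75, "offset": [0, 0, 0], "rotation": [0, 0, 0]}, {"gripper": 0.75, "offset": [0, 0, 0.03], "rotation": [0, 0, 0]}, {"gripper": 0.75, "offset": [0, 0, 0.03], "rotation": [0, 0, 0]}, {"gripper": 0.75, "offset": [0, 0, 0.015], "rotation": [0, 0, 0]}, {"gripper": 0.75, "offset": [0, 0, 0.005], "rotation": [0, 0, 0]}, {"gripper": 0.75, "offset": [0, 0, 0], "rotation": [0, 0, 0]}, {"gripper": 0.75, "offset": [0, 0, 0], "rotation": [0, 0, 0]}, {"gripper": 0.75, "offset": [0, 0, 0], "rotation": [0, 0, 0]}]'

```text
clock: 40.0
position: [0.4852, 0.3275, 0.0709]
ee_rot: [0.656, 0.755, 0.001, 0.0]
ft_force: [0.0, -0.0, -0.3]
grip_width: 0.748
grasp_force: 0.0
```

```bash
python3 -c "
from h import *
print(now()[:3,3]);plan(now(),pose(.4843,.3266,.0685,8),1)"
```

```text
[0.48523699 0.32754177 0.07085878]
1 x [-0.0008, -0.0011, 0.0024] [0.1, -0.07, 0.01]
```

>>> jog_arm --deltas '[{"gripper": 0.75, "offset": [-0.0006, -0.0011, 0.0015], "rotation": [0, 0, 0]}, {"gripper": 0.75, "offset": [0, 0, 0], "rotation": [0, 0, 0]}, {"gripper": 0.3, "offset": [0, 0, 0], "rotation": [0, 0, 0]}, {"gripper": 0.3, "offset": [0, 0, 0], "rotation": [0, 0, 0]}, {"gripper": 0.3, "offset": [0, 0, 0], "rotation": [0, 0, 0]}, {"gripper": 0.3, "offset": [0, 0, 0], "rotation": [0, 0, 0]}, {"gripper": 0.3, "offset": [0, 0, 0], "rotation": [0, 0, 0]}, {"gripper": 0.3, "offset": [0, 0, 0], "rotation": [0, 0, 0]}, {"gripper": 0.3, "offset": [0, 0, 0], "rotation": [0, 0, 0]}]'

```text
clock: 40.9
position: [0.4836, 0.3264, 0.0682]
ee_rot: [0.656, 0.755, 0.0, -0.0]
ft_force: [-0.0, -0.9, 5.5]
grip_width: 0.459
grasp_force: 30.2
```

```bash
python3 -c "
from h import *
T=now();print(T[:3,3]);T[2,3]+=.12
plan(T,pose(.5213,.0346,T[2,3],-10.1),12)"
```

```text
[0.48359334 0.32642949 0.06821067]
12 x [-0.0244, 0.0033, -0.0] [0.0, -0.0, 1.51]
```

>>> jog_arm --deltas '[{"gripper": 0.3, "offset": [0, 0, -0.01], "rotation": [0, 0, 0]}, {"gripper": 0.3, "offset": [0, 0, -0.02], "rotation": [0, 0, 0]}, {"gripper": 0.3, "offset": [0, 0, -0.03], "rotation": [0, 0, 0]}, {"gripper": 0.3, "offset": [0, 0, -0.03], "rotation": [0, 0, 0]}, {"gripper": 0.3, "offset": [0, 0, -0.03], "rotation": [0, 0, 0]}, {"gripper": 0.3, "offset": [-0.0244, 0.0033, 0], "rotation": [0, 0, 1.51]}, {"gripper": 0.3, "offset": [-0.0244, 0.0033, 0], "rotation": [0, 0, 1.51]}, {"gripper": 0.3, "offset": [-0.0244, 0.0033, 0], "rotation": [0, 0, 1.51]}, {"gripper": 0.3, "offset": [-0.0244, 0.0033, 0], "rotation": [0, 0, 1.51]}, {"gripper": 0.3, "offset": [-0.0244, 0.0033, 0], "rotation": [0, 0, 1.51]}, {"gripper": 0.3, "offset": [-0.0244, 0.0033, 0], "rotation": [0, 0, 1.51]}, {"gripper": 0.3, "offset": [-0.0244, 0.0033, 0], "rotation": [0, 0, 1.51]}, {"gripper": 0.3, "offset": [-0.0244, 0.0033, 0], "rotation": [0, 0, 1.51]}, {"gripper": 0.3, "offset": [-0.0244, 0.0033, 0], "rotation": [0, 0, 1.51]}, {"gripper": 0.3, "offset": [-0.0244, 0.0033, 0], "rotation": [0, 0, 1.51]}, {"gripper": 0.3, "offset": [-0.0244, 0.0033, 0], "rotation": [0, 0, 1.51]}, {"gripper": 0.3, "offset": [-0.0244, 0.0033, 0], "rotation": [0, 0, 1.51]}, {"gripper": 0.3, "offset": [0, 0, 0], "rotation": [0, 0, 0]}, {"gripper": 0.3, "offset": [0, 0, 0], "rotation": [0, 0, 0]}, {"gripper": 0.3, "offset": [0, 0, 0], "rotation": [0, 0, 0]}]'

```text
clock: 42.9
position: [0.5214, 0.035, 0.188]
ee_rot: [0.766, 0.642, 0.0, -0.0]
ft_force: [-0.2, -0.0, -2.1]
grip_width: 0.462
grasp_force: 30.6
```

```bash
python3 -c "
from h import *
print(now()[:3,3]);plan(now(),pose(.5213,.0344,.0714,-10.1),1)"
```

```text
[0.52142984 0.03504747 0.18796247]
1 x [-0.0007, 0.0, 0.1166] [-0.01, -0.02, 0.04]
```

>>> jog_arm --deltas '[{"gripper": 0.3, "offset": [-0.0005, 0, 0.015], "rotation": [0, 0, 0]}, {"gripper": 0.3, "offset": [0, 0, 0.025], "rotation": [0, 0, 0]}, {"gripper": 0.3, "offset": [0, 0, 0.025], "rotation": [0, 0, 0]}, {"gripper": 0.3, "offset": [0, 0, 0.025], "rotation": [0, 0, 0]}, {"gripper": 0.3, "offset": [0, 0, 0.015], "rotation": [0, 0, 0]}, {"gripper": 0.3, "offset": [0, 0, 0.005], "rotation": [0, 0, 0]}, {"gripper": 0.3, "offset": [0, 0, 0], "rotation": [0, 0, 0]}, {"gripper": 0.3, "offset": [0, 0, 0], "rotation": [0, 0, 0]}, {"gripper": 0.3, "offset": [0, 0, 0], "rotation": [0, 0, 0]}]'

```text
clock: 43.8
position: [0.522, 0.0343, 0.079]
ee_rot: [0.767, 0.642, 0.001, 0.0]
ft_force: [0.5, -0.1, -1.8]
grip_width: 0.459
grasp_force: 30.6
```

```bash
python3 -c "
from h import *
print(now()[:3,3]);plan(now(),pose(.5213,.0344,.0714,-10.1),1)"
```

```text
[0.5220429  0.03429203 0.07898588]
1 x [-0.0, -0.0008, 0.0076] [0.09, -0.05, 0.01]
```

>>> jog_arm --deltas '[{"gripper": 0.3, "offset": [0, -0.0002, 0.003], "rotation": [0, 0, 0]}, {"gripper": 0.3, "offset": [0, 0, 0.002], "rotation": [0, 0, 0]}, {"gripper": 0.3, "offset": [0, 0, 0.0016], "rotation": [0, 0, 0]}, {"gripper": 0.3, "offset": [0, 0, 0], "rotation": [0, 0, 0]}, {"gripper": 0.3, "offset": [0, 0, 0], "rotation": [0, 0, 0]}, {"gripper": 0.3, "offset": [0, 0, 0], "rotation": [0, 0, 0]}, {"gripper": 0.3, "offset": [0, 0, 0], "rotation": [0, 0, 0]}]'

```text
clock: 44.5
position: [0.5212, 0.0341, 0.0714]
ee_rot: [0.767, 0.642, 0.0, -0.0]
ft_force: [0.1, 0.3, -1.0]
grip_width: 0.463
grasp_force: 30.6
```

Release, then back off upward and towards +x for a final look.

>>> jog_arm --deltas '[{"gripper": 0.75, "offset": [0, 0, 0], "rotation": [0, 0, 0]}, {"gripper": 0.75, "offset": [0, 0, 0], "rotation": [0, 0, 0]}, {"gripper": 0.75, "offset": [0, 0, 0], "rotation": [0, 0, 0]}, {"gripper": 0.75, "offset": [0, 0, 0], "rotation": [0, 0, 0]}, {"gripper": 0.75, "offset": [0, 0, -0.02], "rotation": [0, 0, 0]}, {"gripper": 0.75, "offset": [0, 0, -0.03], "rotation": [0, 0, 0]}, {"gripper": 0.75, "offset": [0, 0, -0.03], "rotation": [0, 0, 0]}, {"gripper": 0.75, "offset": [0, 0, -0.03], "rotation": [0, 0, 0]}, {"gripper": 0.75, "offset": [0, 0, -0.03], "rotation": [0, 0, 0]}, {"gripper": 0.75, "offset": [-0.03, 0, 0], "rotation": [0, 0, 0]}, {"gripper": 0.75, "offset": [-0.03, 0, 0], "rotation": [0, 0, 0]}, {"gripper": 0.75, "offset": [-0.03, 0, 0], "rotation": [0, 0, 0]}, {"gripper": 0.75, "offset": [-0.03, 0, 0], "rotation": [0, 0, 0]}, {"gripper": 0.75, "offset": [0, 0, 0], "rotation": [0, 0, 0]}, {"gripper": 0.75, "offset": [0, 0, 0], "rotation": [0, 0, 0]}]'

```text
clock: 46.0
position: [0.5001, -0.0843, 0.2115]
ee_rot: [0.767, 0.642, 0.0, -0.0]
ft_force: [-0.2, 0.4, 0.7]
grip_width: 0.752
grasp_force: 0.0
```

```bash
python3 -c "
from h import *
o=snap('wrist','w11',(180,100,380,300))"
```

```text
3.0
```

View pics/w11.png

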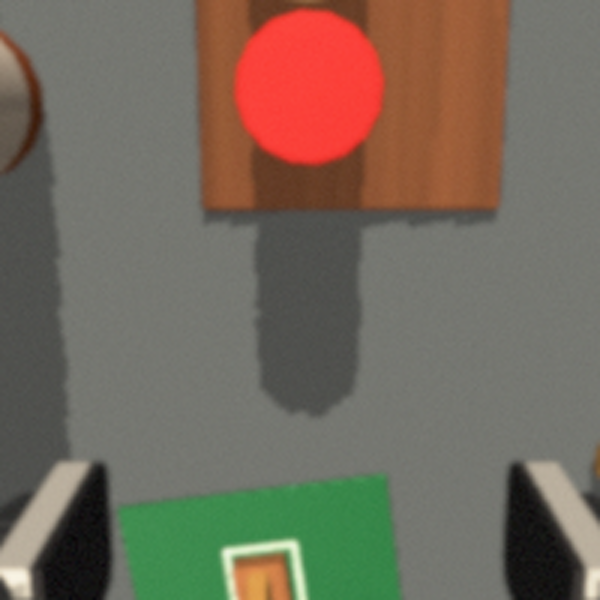

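```bash
python3 -c "
from h import *
plan(now(),pose(.268,.564,.242,64.6),20)"
```

```text
20 x [0.0368, 0.0036, -0.0015] [0.0, -0.0, -3.73]
```

>>> jog_arm --deltas '[{"gripper": 0.75, "offset": [0.0368, 0.0036, -0.0015], "rotation": [0, 0, -3.73]}, {"gripper": 0.75, "offset": [0.0368, 0.0036, -0.0015], "rotation": [0, 0, -3.73]}, {"gripper": 0.75, "offset": [0.0368, 0.0036, -0.0015], "rotation": [0, 0, -3.73]}, {"gripper": 0.75, "offset": [0.0368, 0.0036, -0.0015], "rotation": [0, 0, -3.73]}, {"gripper": 0.75, "offset": [0.0368, 0.0036, -0.0015], "rotation": [0, 0, -3.73]}, {"gripper": 0.75, "offset": [0.0368, 0.0036, -0.0015], "rotation": [0, 0, -3.73]}, {"gripper": 0.75, "offset": [0.0368, 0.0036, -0.0015], "rotation": [0, 0, -3.73]}, {"gripper": 0.75, "offset": [0.0368, 0.0036, -0.0015], "rotation": [0, 0, -3.73]}, {"gripper": 0.75, "offset": [0.0368, 0.0036, -0.0015], "rotation": [0, 0, -3.73]}, {"gripper": 0.75, "offset": [0.0368, 0.0036, -0.0015], "rotation": [0, 0, -3.73]}, {"gripper": 0.75, "offset": [0.0368, 0.0036, -0.0015], "rotation": [0, 0, -3.73]}, {"gripper": 0.75, "offset": [0.0368, 0.0036, -0.0015], "rotation": [0, 0, -3.73]}, {"gripper": 0.75, "offset": [0.0368, 0.0036, -0.0015], "rotation": [0, 0, -3.73]}, {"gripper": 0.75, "offset": [0.0368, 0.0036, -0.0015], "rotation": [0, 0, -3.73]}, {"gripper": 0.75, "offset": [0.0368, 0.0036, -0.0015], "rotation": [0, 0, -3.73]}, {"gripper": 0.75, "offset": [0.0368, 0.0036, -0.0015], "rotation": [0, 0, -3.73]}, {"gripper": 0.75, "offset": [0.0368, 0.0036, -0.0015], "rotation": [0, 0, -3.73]}, {"gripper": 0.75, "offset": [0.0368, 0.0036, -0.0015], "rotation": [0, 0, -3.73]}, {"gripper": 0.75, "offset": [0.0368, 0.0036, -0.0015], "rotation": [0, 0, -3.73]}, {"gripper": 0.75, "offset": [0, 0, 0], "rotation": [0, 0, 0]}]'

```text
clock: 48.05
position: [0.2903, 0.5475, 0.2397]
ee_rot: [0.246, 0.969, 0.0, -0.002]
ft_force: [-1.0, -0.0, 0.7]
grip_width: 0.752
grasp_force: 0.0
```

Run:
```python
from h import *
a=cv2.imread("pics/top0.png").astype(np.float32);snap("top","top1");b=cv2.imread("pics/top1_raw.png").astype(np.float32)
for n,(u,v) in dict(blue=(229,222),amber=(259,228),white=(288,233),big=(280,305),small=(219,294),hammer=(268,132),rod=(160,150),vise=(380,160)).items():
    r=20 if n in("hammer","rod","vise","big") else 12
    t=a[v-r:v+r,u-r:u+r];s=b[v-r-5:v+r+5,u-r-5:u+r+5]
    m=cv2.matchTemplate(s,t,cv2.TM_SQDIFF_NORMED);_,_,l,_=cv2.minMaxLoc(m);x,y=l
    q=[0,0]
    if 0<x<10 and 0<y<10:
        g=lambda p,c,n:.5*(p-n)/(p-2*c+n);q=[g(m[y,x-1],m[y,x],m[y,x+1]),g(m[y-1,x],m[y,x],m[y+1,x])]
    print(n,round(x-5+q[0],2),round(y-5+q[1],2),m.min().round(4))
```

```text
1.4285714285714286
blue 0.26 -0.22 0.0034
amber 0.16 -0.37 0.0257
white 0.11 -0.38 0.0086
big -0.01 0.0 0.0025
small -0.01 -0.02 0.0017
hammer 0.07 -0.0 0.0005
rod -0.01 -0.0 0.0027
vise 0.0 0.0 0.0004
```

```bash
python3 -c "
from workcell import workorder
print(workorder.hand_in())"
```

```text
the job is handed in; nothing more can be done
None
```

The gauge stands in the white outline, within about 0.5 mm of centre. The jars are back upright on their own discs, within about 0.6 mm. The hammer, rod and pin vise haven't moved, nothing tipped, and the job was handed in at about 48 s.

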